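# Egg timer from its bin to the swing arm

### The job

The egg timer is kept in the bin whose lid has the plain straight tongue for a handle: open that lid, and none of the others, and take the timer out. Stand it upright, well inside the edge of the flat round plate at the tip of the cast-iron swing arm, setting it down gently, and leave everything else on the sill where it is.

Things in the scene. Friction and masses are not known exactly. Their poses are not given: they have to be found in the camera images.
- handle_straight (a point): Grip point of the handle on the lid to open: a plain straight dark wooden tongue in the lid's plane, 20 mm wide (along the hinge), 12 mm thick, sticking out 38 mm beyond the lid's front edge towards the robot, free air around and below. The point is 27 mm beyond that edge, half-way through the thickness. Turns with the lid; when shut, x is level away from the robot, y along the row, z up.
- hinge_straight (a point): Fixed point on the hinge line of that lid, mid-width, on the upper far rim of its bin. Its y axis runs along the hinge and the row, x is level and points away from the robot, z is up. The handle's grip point swings about this y axis on a radius of 120 mm.
- lid_straight (a joint): Opening angle of that lid: 0 shut, when the lid slopes 30 degrees down towards the robot; grows as its front edge rises; stop at 1.85 rad. A stiff friction hinge: the lid (100 g) stays where it is left; about 2 N at the handle moves it.
- timer_center (a point): Centre (half-way up) of the green enamel hourglass egg timer, 80 mm tall, about 90 g; z is its long axis. Its two ends are straight round drums 30 mm across and 18 mm tall; between them a waist 12 mm across. Both ends are alike; it may stand on either. It starts shut in the bin with the straight-tongue lid.
- timer: The same egg timer, origin under its lower end. In the bin it stands along the bin's depth: its axis leans 30 degrees from vertical, top towards the robot, square to the row. Its top lies 10 mm below the rim plane. It leans on two narrow ribs on the bin's front wall; free space beside it is 30 mm each way along the row, 45 mm behind.
- plate_top (a point): Centre of the upper face of the flat round plate (64 mm across, 112 mm above the sill) at the tip of the cast-iron swing arm; z is up.
- bracket (a joint): Swing angle of the cast-iron arm about the upright pivot on the stub of white window jamb at the robot's left; 0 when the arm points to the robot's right, positive turns the plate away from the robot. The plate is 200 mm from the pivot. Friction holds it; about 2 N sideways at the plate swings it.
- stand: Fixed dark wooden stand with the row of four bins, 400 mm along its y axis; x points level away from the robot, across the row. Each bin is 100 mm wide along the row, 92 mm along the slope, 96 mm deep; walls 4 mm, floor 6 mm. All lean 30 degrees, mouths towards the robot. Rims stand 95 mm (front) to 141 mm (back) above the sill.
- lid_disc (a joint): One of the other three bins in the row (which is where differs every time). Opening angle of the lid whose handle ends in a round disc 42 mm across; 0 shut. Works like the others; to be left shut.
- lid_tee (a joint): One of the other three bins in the row (which is where differs every time). Opening angle of the lid with the T-shaped handle, its cross bar 56 mm long; 0 shut. To be left shut.
- lid_fork (a joint): One of the other three bins in the row (which is where differs every time). Opening angle of the lid with the two-pronged handle, prongs 38 mm apart; 0 shut. To be left shut.
- jar_a: Clear hexagonal glass jar with a black plastic cap, 56 mm across flats, 98 mm tall, behind the row. Loose bystander; origin under its centre.
- jar_b: The other such jar, beyond the swing arm. Loose bystander; origin under its centre.
- crock_lid: Brown stoneware crock lid with a knob, 120 mm across, 44 mm tall, flat on the sill in front of the row. Loose bystander; origin under its centre.
- honey_dipper: Wooden honey dipper, 165 mm long and 28 mm thick at the head, lying in front of the row, its length along x. Loose bystander.
- egg_cup: White egg cup, 48 mm across, 62 mm tall, between the row and the swing arm, near the robot. Loose bystander; origin under its centre.
- mug: White mug, 80 mm across, 85 mm tall, behind the row. Loose bystander; origin under its centre.

How it is judged:
By the outcome, as a careful person would: the job done as asked, in the order asked, and still so for the second after the job is handed in, with the robot touching nothing.
It also fails if it takes over 50 s, if anything falls off the work surface, if the arm or the gripper's body presses on something with over 40 N, if the wrist force passes 120 N, or if a joint passes its speed limit or range.

### The arm

A 6-joint arm with a two-finger parallel gripper is mounted at the origin on the work surface. World frame = base frame: x ahead of the robot, y to its left, z up, the work surface at z = 0. Lengths are in m, angles in rad, forces in N, time in s.
With the tool pointing down it reaches from about 0.3 to 0.875 m from the base axis. Payload 4.2 kg.
Tool frame: the origin (TCP) lies midway between the tips of the shut fingers; the grasp point (between the pads) lies behind it (ctrl.pinch_z is the z of the grasp point in the tool frame, in m); z points along the fingers, y is the direction in which the jaws open and shut (so a half turn about z gives the same grasp; the last joint's range is limited). The gripper opens to 85 mm and grips with 20 to 120 N. Pads are 22 mm wide; open, the fingers measure 114 mm over their backs; the gripper's body (76 mm by 85 mm) begins 54 mm behind the grasp point. The pads swing forward as they close: fully open they stand 13 mm farther back than shut.
Start: joints at [-1.298, 0.32, 1.565, -0, 1.257, -0.02], TCP at [0.166, -0.551, 0.231] pointing down, gripper open.
Joint ranges: [-3.11, 3.11], [-0.84, 2.01], [0.21, 2.61], [-1.34, 4.49], [0.05, 2.63], [-2.56, 2.56]. Speed limits (rad/s): [2.57, 2.57, 3.14, 3.14, 3.14, 3.14].

### API

Orientations are given as a unit quaternion [x, y, z, w].
In Python, from cell import telemetry, read_camera, ctrl gives the robot as it stands.
- The arm moves only by the shell command python3 -m crank 'ROWS' [FORCE]. ROWS is JSON, a list of rows, each an object with "grip": the opening, from 0 (shut) to 1 (fully open); "linear": the shift along the tool's x, y, z in cm, a list of three; "roll": the turn about the tool's z in degrees. In form: [{"grip": grip, "linear": [dx, dy, dz], "roll": roll}, ...]. A call has 1 to 10 rows; each row shifts and turns the commanded pose from where the row before left it, along the tool's axes as they then stand; what a row does not reach is not made up. A row lasts 1/8 s, in which the tool goes at most 62.5 mm and 10.7 degrees, less where a joint would pass 70% of its speed; a pose out of reach is approached as far as the arm can. A call is refused whole if a number of a shift passes 6.25 or a number of a turn 10.7, either way. A call with a gripper value outside its range is refused whole. The fingers move at their own pace and stop on an object; FORCE is the grip in N (left out, the last holds). Time passes only in rows, so rows that do not move let the fingers close. It gives the time, the measured TCP pose, the force and the opening at its end, in the units of the state.
- telemetry.observe(): the state, without advancing time (a new reading comes with each control period).
- read_camera(name): name is "scene" or "top" or "wrist"; returns a dict with "img" (420x560x3 uint8, red, green, blue), "fx", "fy", "cx", "cy" (pixels), "T" (4x4, takes a point from camera to world coordinates); the wrist camera has in their place "tool_from_camera" (4x4, takes a point from camera to tool coordinates, whose origin is the TCP and whose axes are the flange's). Camera axes: x right, y down, z forward; pixel columns grow to the right and rows downward; lengths in m; the calibration is good to about 2 mm. A picture is of the moment at which its call begins: read the wrist's pose just before it. There is no depth.
- ctrl.close_job(): hands the job in, once; it reports no verdict.
The state is a dict: "time": time; "joints": joint angles; "joint_vel": joint speeds; "joint_torque": joint torques, N m; "ee_pos": TCP position; "eef_rot": TCP orientation; "force": force on the tool from outside, world axes, zero at the start; "moment": the same for the moment, N m; "grip_width": finger opening in m.
Only numpy, scipy, OpenCV 4.12 (cv2) and the standard library are available. Lean on these libraries where they do the work, as an engineer would, in place of code of your own. Each camera call takes 0.05 s, during which the arm holds its last target.

## Working session

There is one attempt and no reset: what is moved stays moved. The work goes in short steps, Python scripts to look and compute and a shell command to move; the robot and the scene stay as the last step left them, time stands still between calls to the robot, and variables do not carry over. Pictures are saved under pics/ and viewed, and the job is handed in when it is done.

```bash
ls; mkdir -p pics; python3 - <<'E'
from cell import telemetry, read_camera, ctrl
import cv2
s=telemetry.observe();print(s, ctrl.pinch_z)
for n in ["scene","top","wrist"]:
    c=read_camera(n);cv2.imwrite(f"pics/{n}0.png",c["img"][:,:,::-1])
    print(n,{k:v for k,v in c.items() if k!="img"})
E
```

```text
pics
{'time': 0.0, 'joints': array([-1.29799055e+00,  3.20315967e-01,  1.56571563e+00, -7.79938400e-08,
        1.25740160e+00, -2.00024904e-02]), 'joint_vel': array([ 0.00027124, -0.00023795, -0.00020178, -0.00025505,  0.00114627,
        0.00073912]), 'joint_torque': array([-3.84082869e-04, -4.15521991e+01, -2.34160852e+01, -3.05543590e-04,
        8.16353277e-03, -6.96998725e-06]), 'ee_pos': array([ 0.1658354 , -0.55005061,  0.23045424]), 'eef_rot': array([ 9.89301623e-01,  1.45881634e-01, -1.16051153e-04, -9.12925196e-04]), 'force': array([-0.19727195,  0.37695387, -0.00680628]), 'moment': array([-0.02768499, -0.06696731, -0.00640136]), 'grip_width': 0.0860072417367525} -0.0187
scene {'fx': 484.08998952477117, 'fy': 484.08998952477117, 'cx': 280.2889059749007, 'cy': 214.04805369476128, 'T': array([[-0.32704413,  0.77998231, -0.5335445 ,  1.12653528],
       [ 0.94498787,  0.27370783, -0.17911433,  0.30826658],
       [ 0.0063293 , -0.56277138, -0.82658836,  0.96458505],
       [ 0.        ,  0.        ,  0.        ,  1.        ]])}
top {'fx': 387.8150476789318, 'fy': 387.8150476789318, 'cx': 279.0588059339644, 'cy': 211.50018076671805, 'T': array([[-0.0219037 , -0.99482629,  0.09920125,  0.50402081],
       [-0.99965638,  0.02036422, -0.016505  ,  0.11735331],
       [ 0.01439945, -0.09952868, -0.9949305 ,  1.10785454],
       [ 0.        ,  0.        ,  0.        ,  1.        ]])}
wrist {'fx': 290.31407576245994, 'fy': 290.31407576245994, 'cx': 277.3136574796158, 'cy': 211.58313188264103, 'tool_from_camera': array([[ 3.64001500e-04, -9.59259268e-01, -2.82527034e-01,
         7.15577715e-02],
       [ 9.99999180e-01,  2.21264410e-06,  1.28086398e-03,
        -4.44072439e-04],
       [-1.22805552e-03, -2.82527268e-01,  9.59258482e-01,
        -1.42383861e-01],
       [ 0.00000000e+00,  0.00000000e+00,  0.00000000e+00,
         1.00000000e+00]])}
```

View pics/scene0.png

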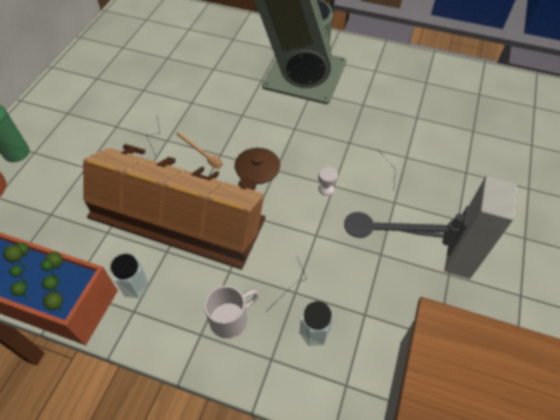

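View pics/top0.png

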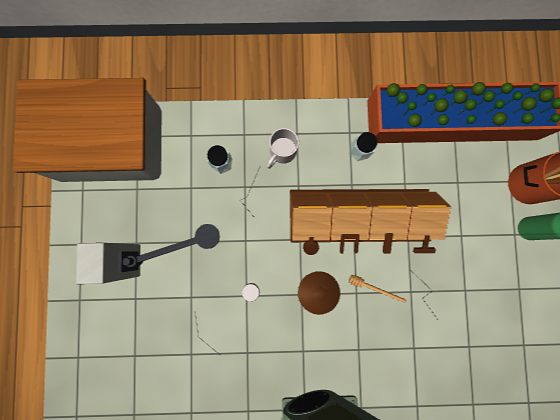

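View pics/wrist0.png

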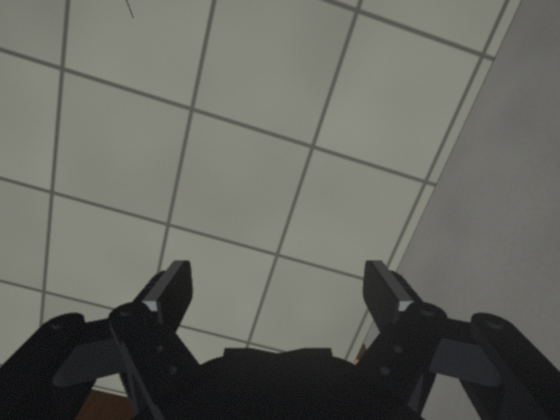

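The top view shows the handles left to right as disc (311,246), fork (349,243), straight (388,243) and tee (425,244). I'll enlarge these to confirm.

```bash
python3 - <<'E'
import cv2
a=cv2.imread("pics/top0.png")
cv2.imwrite("pics/top0c.png",cv2.resize(a[180:265,280:460],None,fx=4.4,fy=4.4,interpolation=cv2.INTER_CUBIC))
cv2.imwrite("pics/top0d.png",cv2.resize(a[210:280,70:240],None,fx=4.4,fy=4.4,interpolation=cv2.INTER_CUBIC))
a=cv2.imread("pics/scene0.png")
cv2.imwrite("pics/scene0c.png",cv2.resize(a[130:270,75:285],None,fx=3.8,fy=3.8,interpolation=cv2.INTER_CUBIC))
cv2.imwrite("pics/scene0d.png",cv2.resize(a[170:290,330:530],None,fx=4,fy=4,interpolation=cv2.INTER_CUBIC))
E
```

```text
(no output)
```

View pics/top0c.png

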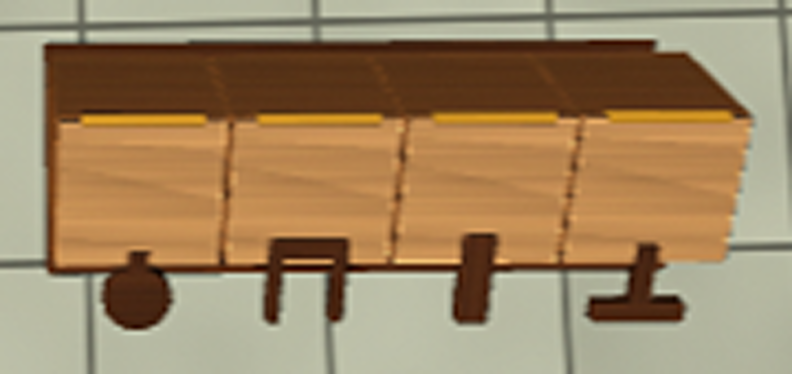

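View pics/scene0c.png

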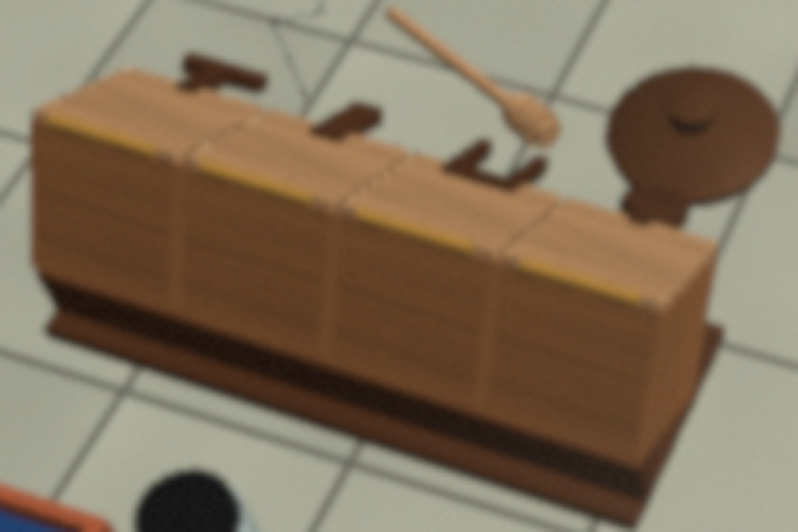

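View pics/top0d.png

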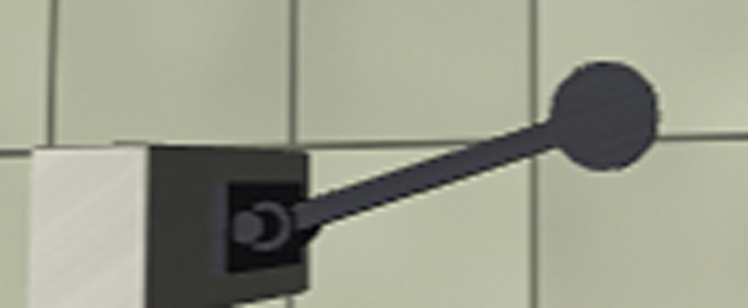

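View pics/scene0d.png

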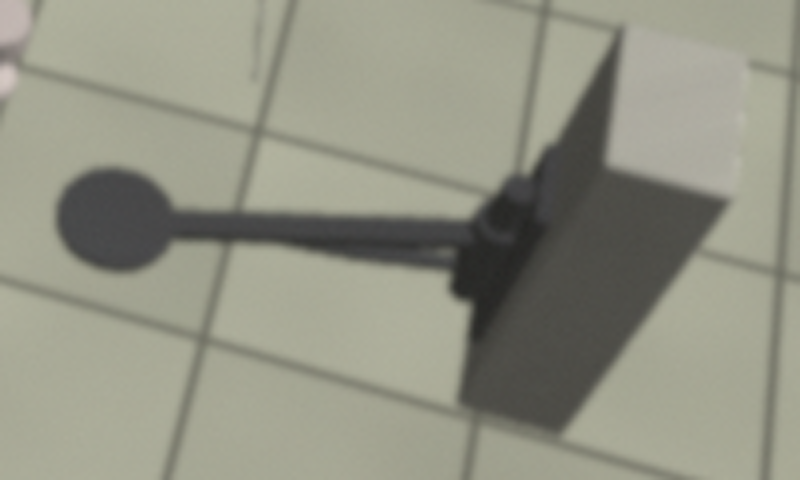

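The crops confirm it: the straight tongue is on the third bin from the left in the top view, with its tip at about pixel (387,253), and the other lids carry the disc, fork and tee. The round plate is at about (207,236).

```bash
cat > h.py <<'E'
import numpy as np
from cell import telemetry, read_camera, ctrl
CAM={}
def ray(c,u,v):
    d=np.array([(u-c["cx"])/c["fx"],(v-c["cy"])/c["fy"],1.]); T=c["T"]
    return T[:3,3],T[:3,:3]@d
def atz(c,u,v,z):
    o,d=ray(c,u,v); return o+d*(z-o[2])/d[2]
def proj(c,p):
    T=c["T"]; q=T[:3,:3].T@(np.asarray(p)-T[:3,3]); return c["cx"]+c["fx"]*q[0]/q[2], c["cy"]+c["fy"]*q[1]/q[2]
E
python3 - <<'E'
from h import *
np.set_printoptions(precision=4,suppress=True)
t=read_camera("top");s=read_camera("scene")
T=lambda x,y:(280+x/4.4,180+y/4.4)
S=lambda x,y:(75+x/3.8,130+y/3.8)
print("hinge strips z=.141")
for x in [(81,120),(206,120),(258,119),(382,119),(433,118),(557,117),(608,116),(733,115)]: print(x,atz(t,*T(*x),.143))
print("front rim corners z=.095", atz(t,*T(53,262),.1),atz(t,*T(727,260),.1))
print("front edge straight lid", atz(t,*T(396,262),.1),atz(t,*T(562,262),.1))
print("tongue tip top",atz(t,*T(457,320),.082),atz(t,*T(487,320),.082))
D=lambda x,y:(70+x/4.4,210+y/4.4)
print("plate",atz(t,*D(604,116),.112), atz(s,330+115/4,170+218/4,.112))
print("plate dia",np.linalg.norm(atz(t,*D(551,116),.112)-atz(t,*D(658,116),.112)))
print("scene strip",[atz(s,*S(*x),.143) for x in [(45,118),(160,153),(195,160),(312,198),(346,207),(475,248),(508,258),(640,300)]])
print("scene tongue",atz(s,*S(363,106),.085))
print("pivot",atz(t,*D(268,226),.13))
for n,u in dict(cup=(250.5,290),crock=(319,292),dh=(355,281),dt=(405,300)).items(): print(n,atz(t,*u,.03))
E
```

```text
hinge strips z=.141
(81, 120) [0.6099 0.0526 0.143 ]
(206, 120) [ 0.6084 -0.0186  0.143 ]
(258, 119) [ 0.6084 -0.0484  0.143 ]
(382, 119) [ 0.607  -0.1193  0.143 ]
(433, 118) [ 0.6069 -0.1485  0.143 ]
(557, 117) [ 0.6061 -0.2197  0.143 ]
(608, 116) [ 0.606  -0.2491  0.143 ]
(733, 115) [ 0.6052 -0.3211  0.143 ]
front rim corners z=.095 [0.5307 0.0685 0.1   ] [ 0.5233 -0.3314  0.1   ]
front edge straight lid [ 0.5263 -0.1344  0.1   ] [ 0.5242 -0.233   0.1   ]
tongue tip top [ 0.4912 -0.174   0.082 ] [ 0.4908 -0.1921  0.082 ]
plate [0.5432 0.2858 0.112 ] [0.5467 0.2879 0.112 ]
plate dia 0.06204016867973305
scene strip [array([ 0.6039, -0.3198,  0.143 ]), array([ 0.6049, -0.2435,  0.143 ]), array([ 0.6028, -0.2221,  0.143 ]), array([ 0.6054, -0.1463,  0.143 ]), array([ 0.6048, -0.1253,  0.143 ]), array([ 0.607, -0.045,  0.143]), array([ 0.6072, -0.025 ,  0.143 ]), array([0.6094, 0.0542, 0.143 ])]
scene tongue [ 0.4924 -0.182   0.085 ]
pivot [0.4844 0.4725 0.13  ]
cup [0.3974 0.1823 0.03  ]
crock [ 0.3876 -0.0051  0.03  ]
dh [ 0.415  -0.1053  0.03  ]
dt [ 0.3604 -0.2407  0.03  ]
```

Measured positions:
- **Hinge:** about (0.606, -0.184, 0.141).
- **Tongue grip point:** about (0.502, -0.183, 0.081). The tongue tip agrees with this in both cameras.
- **Plate:** about (0.545, 0.287, 0.112), with a measured diameter of 62 mm.

Next I move above the tongue. I'll then roll so that the camera faces the robot side.

```bash
python3 -m crank '[{"grip":0.55,"linear":[5.3,-3.1,0],"roll":0},{"grip":0.55,"linear":[5.3,-3.1,0],"roll":0},{"grip":0.55,"linear":[5.3,-3.1,0],"roll":0},{"grip":0.55,"linear":[5.3,-3.1,0],"roll":0},{"grip":0.55,"linear":[5.3,-3.1,0],"roll":0},{"grip":0.55,"linear":[5.3,-3.1,0],"roll":0},{"grip":0.55,"linear":[5.3,-3.1,0],"roll":0},{"grip":0.55,"linear":[5.3,-3.1,0],"roll":0},{"grip":0.55,"linear":[0,0,0],"roll":-10.2}]' 20
python3 -m crank '[{"grip":0.55,"linear":[0,0,0],"roll":-10.2},{"grip":0.55,"linear":[0,0,0],"roll":-10.2},{"grip":0.55,"linear":[0,0,0],"roll":-10.2},{"grip":0.55,"linear":[0,0,0],"roll":-10.2},{"grip":0.55,"linear":[0,0,0],"roll":-10.2},{"grip":0.55,"linear":[0,0,0],"roll":-10.2},{"grip":0.55,"linear":[0,0,0],"roll":-10.2},{"grip":0.55,"linear":[0,0,0],"roll":-10.2},{"grip":0.55,"linear":[0,0,0],"roll":-10.2},{"grip":0.55,"linear":[0,0,0],"roll":-10.2}]'
```

```text
time: 1.38
ee_pos: [0.5028, -0.1875, 0.231]
eef_rot: [0.971, 0.238, 0.0, -0.0]
force: [-0.7, -1.0, 0.1]
grip_width: 0.0471
time: 2.62
ee_pos: [0.5003, -0.1907, 0.2312]
eef_rot: [0.428, 0.904, -0.0, -0.0]
force: [0.4, 0.1, 0.6]
grip_width: 0.047
```

```bash
python3 -m crank '[{"grip":0.55,"linear":[0,0,0],"roll":-10},{"grip":0.55,"linear":[0,0,0],"roll":-10},{"grip":0.55,"linear":[0,0,0],"roll":-10},{"grip":0.55,"linear":[0,0,0],"roll":-10},{"grip":0.55,"linear":[0,0,0],"roll":-10},{"grip":0.55,"linear":[0,0,0],"roll":0}]'
python3 - <<'E'
from h import *
import cv2
s=telemetry.observe();print(s['ee_pos'],s['eef_rot'],s['joints'])
for n in ["scene","wrist"]:
    c=read_camera(n);cv2.imwrite(f"pics/{n}1.png",c["img"][:,:,::-1])
E
```

```text
time: 3.38
ee_pos: [0.5003, -0.1907, 0.2312]
eef_rot: [0.01, 1.0, -0.0, -0.0]
force: [-0.2, 0.3, 0.1]
grip_width: 0.0467
[ 0.50027045 -0.19067576  0.23121517] [ 9.94312536e-03  9.99950561e-01 -7.77454842e-06 -9.71642493e-05] [-3.85578333e-01  2.57469739e-01  1.65399213e+00 -9.09800134e-05
  1.23030586e+00 -1.93645769e+00]
```

View pics/scene1.png

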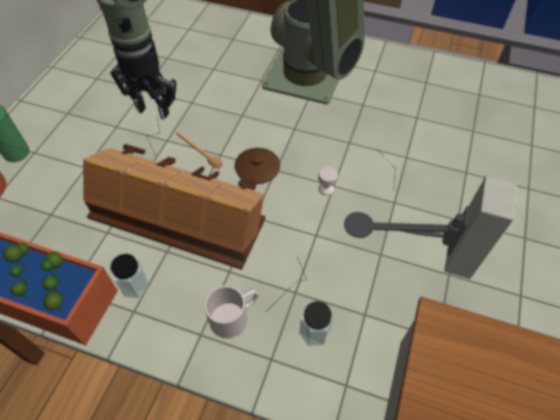

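View pics/wrist1.png

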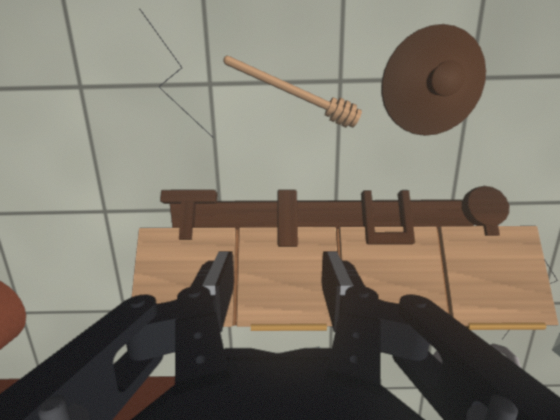

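```bash
cat >> h.py <<'E'
from scipy.spatial.transform import Rotation as R
def wristcam(s=None):
    s=s or telemetry.observe(); c=read_camera("wrist")
    Tt=np.eye(4);Tt[:3,:3]=R.from_quat(s['eef_rot']).as_matrix();Tt[:3,3]=s['ee_pos']
    c["T"]=Tt@c["tool_from_camera"]; return c
E
python3 - <<'E'
from h import *
np.set_printoptions(precision=4,suppress=True)
c=wristcam()
print(c["T"])
print("tip",atz(c,279,191,.081),atz(c,296,191,.081))
print("strip",atz(c,252,326,.143),atz(c,327,326,.143))
print("front corners",atz(c,138,228,.1),atz(c,538,228,.1), atz(c,238,228,.1),atz(c,338,228,.1))
E
```

```text
[[ 0.0202  0.9589  0.2829  0.4281]
 [ 0.9998 -0.019  -0.0068 -0.1889]
 [-0.0012  0.283  -0.9591  0.3736]
 [ 0.      0.      0.      1.    ]]
tip [ 0.4923 -0.1888  0.081 ] [ 0.4927 -0.1713  0.081 ]
strip [ 0.6074 -0.2165  0.143 ] [ 0.6088 -0.1462  0.143 ]
front corners [ 0.5231 -0.3305  0.1   ] [0.531 0.069 0.1  ] [ 0.5251 -0.2305  0.1   ] [ 0.5271 -0.1306  0.1   ]
```

```bash
python3 -m crank '[{"grip":0.55,"linear":[-0.3,0.9,5.5],"roll":0},{"grip":0.55,"linear":[0,0,5.5],"roll":0},{"grip":0.55,"linear":[0,0,3],"roll":0},{"grip":0.55,"linear":[0,0,2],"roll":0},{"grip":0.55,"linear":[0,0,0.9],"roll":0},{"grip":0.55,"linear":[0,0,0],"roll":0}]'
python3 - <<'E'
from h import *
import cv2
s=telemetry.observe();print(s['ee_pos'],s['force'])
for n in ["scene","wrist"]:
    c=read_camera(n);i=c["img"][:,:,::-1]
    if n=="scene": i=cv2.resize(i[20:240,60:300],None,fx=3,fy=2.7)
    cv2.imwrite(f"pics/{n}2.png",i)
E
```

```text
time: 4.28
ee_pos: [0.5035, -0.1818, 0.0622]
eef_rot: [0.009, 1.0, 0.0, -0.0]
force: [-0.7, -0.6, 0.5]
grip_width: 0.0471
[ 0.50350666 -0.18176834  0.06218478] [-0.70014857 -0.55009623  0.54463147]
```

View pics/scene2.png

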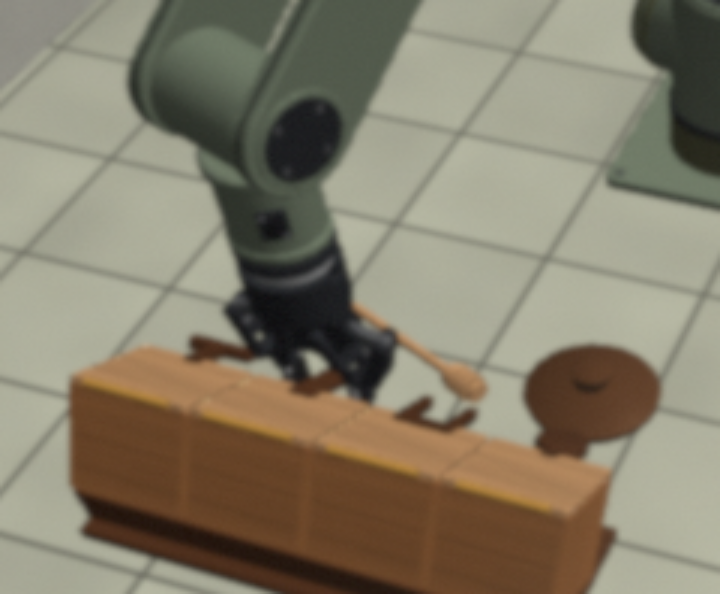

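View pics/wrist2.png

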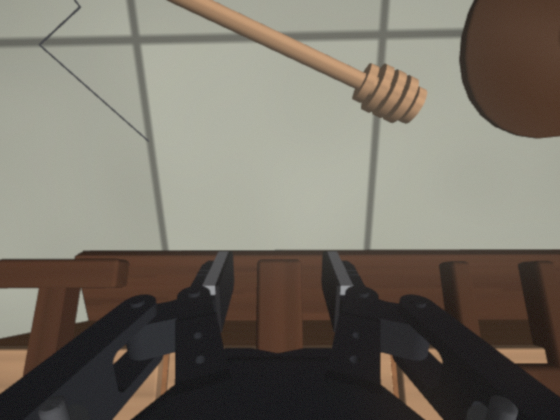

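The pads flank the tongue, which sits at column 280 between the pads at columns 232 and 328. I'll compute the arc for the lid.

```bash
python3 -m crank '[{"grip":0,"linear":[0,0,0],"roll":0},{"grip":0,"linear":[0,0,0],"roll":0},{"grip":0,"linear":[0,0,0],"roll":0},{"grip":0,"linear":[0,0,0],"roll":0}]' 25
python3 - <<'E'
import numpy as np
p=np.radians(-30+np.arange(0,21)*5.2)
x=-.12*np.cos(p)*100; z=.12*np.sin(p)*100
for i in range(20): print(np.degrees(p[i+1]).round(1), "[%.2f,0,%.2f]"%(-(x[i+1]-x[i]),-(z[i+1]-z[i])))
E
```

```text
time: 4.88
ee_pos: [0.504, -0.1814, 0.0631]
eef_rot: [0.009, 1.0, 0.0, 0.001]
force: [-0.4, 3.9, 6.4]
grip_width: 0.0196
-24.8 [0.50,0,-0.97]
-19.6 [0.41,0,-1.01]
-14.4 [0.32,0,-1.04]
-9.2 [0.22,0,-1.07]
-4.0 [0.13,0,-1.08]
1.2 [0.03,0,-1.09]
6.4 [-0.07,0,-1.09]
11.6 [-0.17,0,-1.08]
16.8 [-0.27,0,-1.06]
22.0 [-0.36,0,-1.03]
27.2 [-0.45,0,-0.99]
32.4 [-0.54,0,-0.94]
37.6 [-0.62,0,-0.89]
42.8 [-0.70,0,-0.83]
48.0 [-0.78,0,-0.76]
53.2 [-0.84,0,-0.69]
58.4 [-0.90,0,-0.61]
63.6 [-0.95,0,-0.53]
68.8 [-1.00,0,-0.44]
74.0 [-1.03,0,-0.35]
```

```bash
python3 -m crank '[{"grip":0,"linear":[0.5,0,-0.97],"roll":0},{"grip":0,"linear":[0.41,0,-1.01],"roll":0},{"grip":0,"linear":[0.32,0,-1.04],"roll":0},{"grip":0,"linear":[0.22,0,-1.07],"roll":0},{"grip":0,"linear":[0.13,0,-1.08],"roll":0},{"grip":0,"linear":[0,0,0],"roll":0}]'
python3 - <<'E'
from h import *
import cv2
s=telemetry.observe();print(s['ee_pos'],s['force'],s['moment'])
for n in ["scene"]:
    c=read_camera(n);i=c["img"][:,:,::-1]
    if n=="scene": i=cv2.resize(i[20:240,60:300],None,fx=3,fy=2.7)
    cv2.imwrite(f"pics/{n}3.png",i)
E
```

```text
time: 5.62
ee_pos: [0.4884, -0.1812, 0.1144]
eef_rot: [0.009, 1.0, 0.0, 0.001]
force: [3.1, 4.6, 0.2]
grip_width: 0.0198
[ 0.48844267 -0.18119896  0.1144469 ] [3.05439662 4.62486829 0.24204026] [ 0.51064806 -0.48596436  0.06715477]
```

View pics/scene3.png

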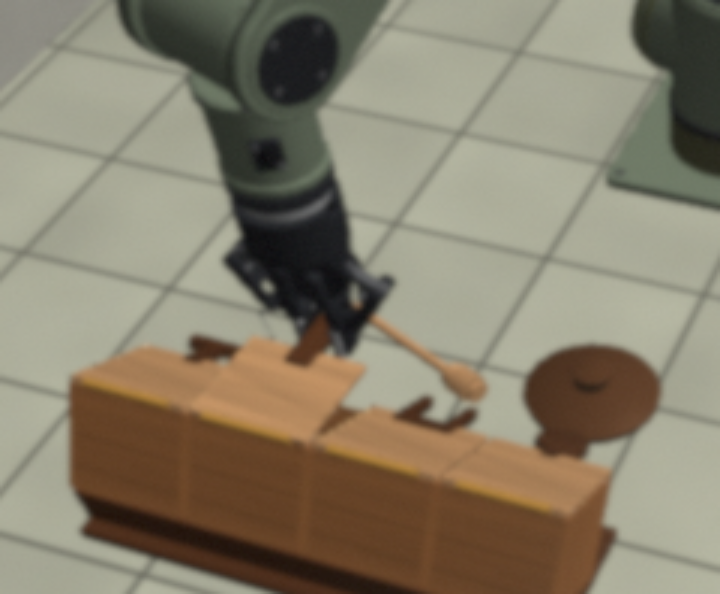

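The lid is following with small forces. I'll continue the arc.

```bash
python3 -m crank '[{"grip":0,"linear":[0.03,0,-1.09],"roll":0},{"grip":0,"linear":[-0.07,0,-1.09],"roll":0},{"grip":0,"linear":[-0.17,0,-1.08],"roll":0},{"grip":0,"linear":[-0.27,0,-1.06],"roll":0},{"grip":0,"linear":[-0.36,0,-1.03],"roll":0},{"grip":0,"linear":[-0.45,0,-0.99],"roll":0},{"grip":0,"linear":[-0.54,0,-0.94],"roll":0},{"grip":0,"linear":[-0.62,0,-0.89],"roll":0},{"grip":0,"linear":[-0.7,0,-0.83],"roll":0}]'
python3 -m crank '[{"grip":0,"linear":[-0.78,0,-0.76],"roll":0},{"grip":0,"linear":[-0.84,0,-0.69],"roll":0},{"grip":0,"linear":[-0.9,0,-0.61],"roll":0},{"grip":0,"linear":[-0.95,0,-0.53],"roll":0},{"grip":0,"linear":[-0.5,0,-0.22],"roll":0},{"grip":0,"linear":[0,0,0],"roll":0}]'
python3 - <<'E'
from h import *
import cv2
s=telemetry.observe();print(s['ee_pos'],s['force'],s['moment'])
c=read_camera("wrist");cv2.imwrite("pics/wrist4.png",c["img"][:,:,::-1])
for n in ["scene"]:
    c=read_camera(n);i=c["img"][:,:,::-1]
    if n=="scene": i=cv2.resize(i[0:240,60:300],None,fx=3,fy=2.5)
    cv2.imwrite(f"pics/{n}4.png",i)
E
```

```text
time: 6.8
ee_pos: [0.5189, -0.1817, 0.2043]
eef_rot: [0.009, 1.0, 0.0, -0.001]
force: [1.6, 5.3, -5.1]
grip_width: 0.0192
time: 7.55
ee_pos: [0.5588, -0.1823, 0.2327]
eef_rot: [0.009, 1.0, 0.0, -0.001]
force: [-1.1, 5.1, -1.7]
grip_width: 0.0198
[ 0.55882759 -0.18229996  0.23274763] [-1.14282636  5.07895478 -1.67153697] [0.90587475 0.42534034 0.03137262]
```

View pics/scene4.png

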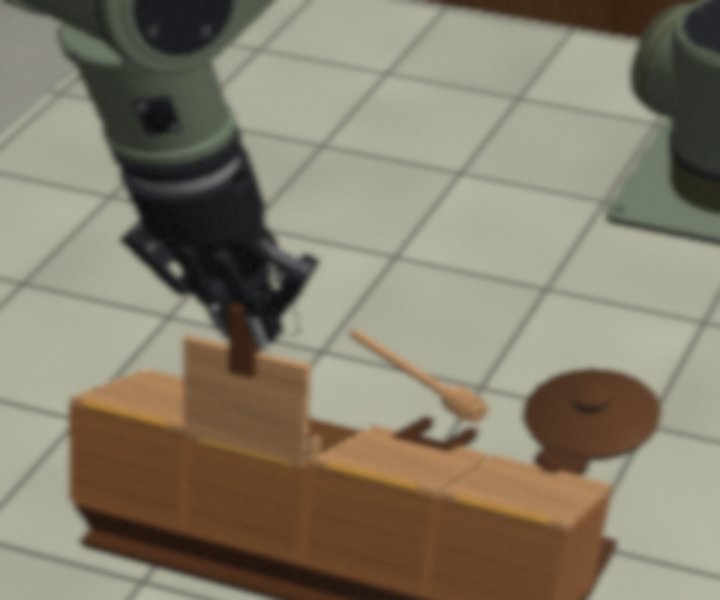

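View pics/wrist4.png

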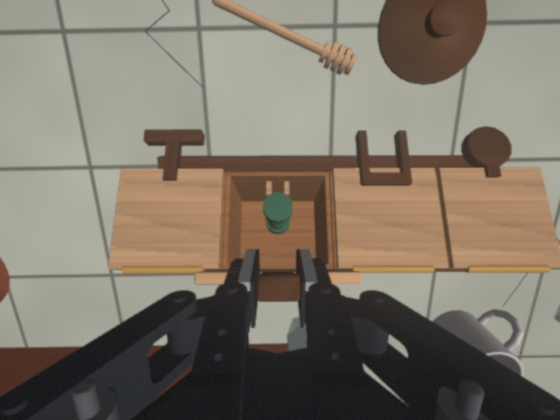

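The lid is at about 66° elevation, and the wrist view shows the green timer in the bin. I'll go to just short of the stop.

```bash
python3 -m crank '[{"grip":0,"linear":[-0.5,0,-0.2],"roll":0},{"grip":0,"linear":[-0.5,0,-0.19],"roll":0},{"grip":0,"linear":[-0.5,0,-0.16],"roll":0},{"grip":0,"linear":[-0.45,0,-0.12],"roll":0},{"grip":0,"linear":[0,0,0],"roll":0},{"grip":0,"linear":[0,0,0],"roll":0}]'
python3 - <<'E'
from h import *
import cv2
np.set_printoptions(precision=4,suppress=True)
s=telemetry.observe();print(s['ee_pos'],s['force'],s['moment'])
c=wristcam();cv2.imwrite("pics/wrist5.png",cv2.resize(c["img"][60:300,180:380,::-1],None,fx=3,fy=2.5*1))
cv2.imwrite("pics/wrist5f.png",c["img"][:,:,::-1])
np.save("w5.npy",c["T"])
E
```

```text
time: 8.4
ee_pos: [0.578, -0.1826, 0.2394]
eef_rot: [0.009, 1.0, 0.0, -0.001]
force: [-1.4, 5.9, -1.4]
grip_width: 0.0196
[ 0.578  -0.1826  0.2394] [-1.3826  5.8794 -1.3506] [0.836  0.5024 0.0528]
```

View pics/wrist5.png

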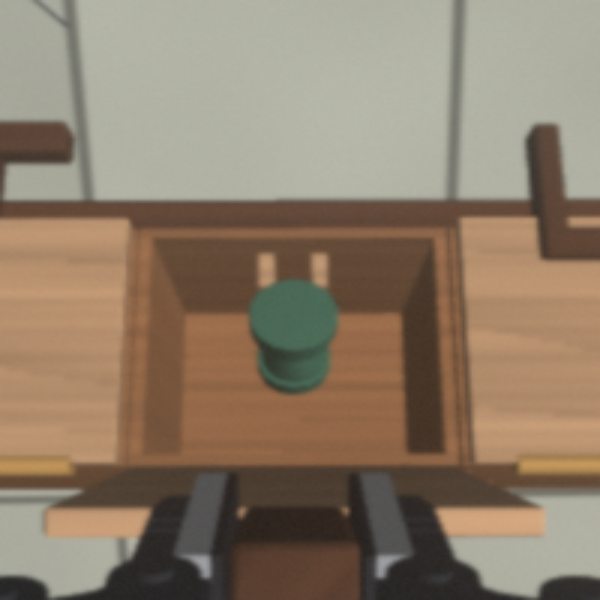

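```bash
python3 - <<'E'
from h import *
np.set_printoptions(precision=4,suppress=True)
c=read_camera("wrist");c["T"]=np.load("w5.npy")
P=lambda x,y:(180+x/3,60+y/2.5)
for n,p,z in [("topc",(293,318),.1003),("topleft",(249,318),.1003),("topright",(338,318),.1003),("topnear",(293,283),.0928),("topfar",(293,352),.1078),("frontrimL",(128,228),.095),("frontrimR",(462,228),.095),("backrim",(293,466),.141),("bottomfar",(293,390),.04)]:
    print(n,atz(c,*P(*p),z))
E
```

```text
topc [ 0.5635 -0.1819  0.1003]
topleft [ 0.5633 -0.1963  0.1003]
topright [ 0.5638 -0.1671  0.1003]
topnear [ 0.5508 -0.1816  0.0928]
topfar [ 0.5754 -0.1821  0.1078]
frontrimL [ 0.5281 -0.2346  0.095 ]
frontrimR [ 0.53   -0.1266  0.095 ]
backrim [ 0.6091 -0.1827  0.141 ]
bottomfar [ 0.6119 -0.1826  0.04  ]
```

The lid is now essentially at the stop. The timer's top centre is at about (0.5635, -0.182, 0.100), and its measured width is 29 mm, which matches. A vertical tool would run its body into the open lid here, because the lid's top edge overhangs to x≈0.58 and the body would reach x≈0.60. I therefore need the tool tilted outward.

First I let go of the lid, rise, and see how the arm behaves at the edge of its reach.

```bash
python3 -m crank '[{"grip":0.5,"linear":[0,0,0],"roll":0},{"grip":0.5,"linear":[0,0,0],"roll":0},{"grip":0.5,"linear":[0,0,0],"roll":0},{"grip":0.5,"linear":[0,0,-3],"roll":0},{"grip":0.5,"linear":[0,0,-6],"roll":0},{"grip":0.5,"linear":[0,0,-3],"roll":0},{"grip":0.5,"linear":[0,0,0],"roll":0}]'
python3 - <<'E'
from h import *
import cv2
np.set_printoptions(precision=4,suppress=True)
s=telemetry.observe();print(s['ee_pos'],s['eef_rot'],s['force'],s['joints'])
c=wristcam();cv2.imwrite("pics/wrist6.png",c["img"][:,:,::-1])
c=read_camera("scene");cv2.imwrite("pics/scene6.png",c["img"][:,:,::-1])
E
```

```text
time: 9.38
ee_pos: [0.5793, -0.1837, 0.362]
eef_rot: [0.009, 1.0, -0.001, 0.003]
force: [-0.9, 0.1, -0.6]
grip_width: 0.0426
[ 0.5793 -0.1837  0.362 ] [ 0.0091  1.     -0.0014  0.0032] [-0.8679  0.0824 -0.6083] [-0.3258  0.3237  1.2372 -0.0006  1.5738 -1.8784]
```

View pics/wrist6.png

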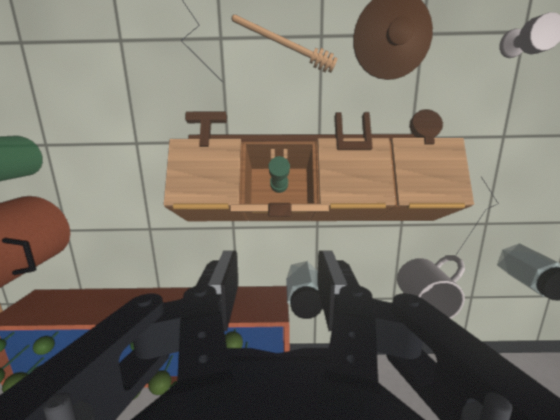

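View pics/scene6.png

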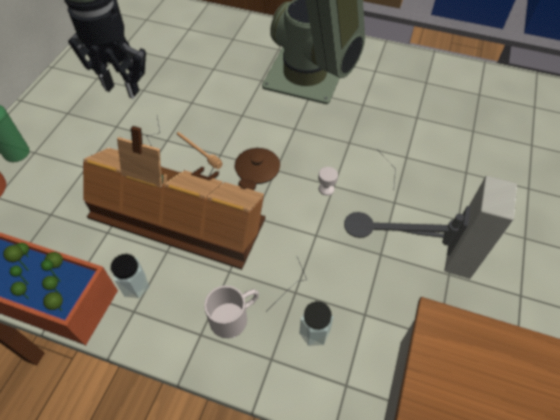

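The lid stays open and nothing else has moved. Next I reach outward and watch the tool's orientation.

```bash
python3 -m crank '[{"grip":0.5,"linear":[-4.7,-1.4,-2],"roll":0},{"grip":0.5,"linear":[-4.7,-1.4,-2],"roll":0},{"grip":0.5,"linear":[-4.7,-1.4,-1],"roll":0},{"grip":0.5,"linear":[-4.7,-1.4,-1],"roll":0},{"grip":0.5,"linear":[-3,-0.9,0],"roll":0}]'
python3 - <<'E'
from h import *
np.set_printoptions(precision=4,suppress=True)
s=telemetry.observe();print(s['ee_pos'],s['eef_rot'],s['joints'],s['joint_vel'])
E
```

```text
time: 10.1
ee_pos: [0.7757, -0.2461, 0.4063]
eef_rot: [0.009, 1.0, -0.001, 0.003]
force: [30.6, -9.8, 9.2]
grip_width: 0.0431
[ 0.7757 -0.2461  0.4063] [ 0.0091  1.     -0.0009  0.0026] [-0.3212  0.8337  0.2139 -0.0002  2.0885 -1.874 ] [-0.0003  0.2908 -0.0487 -0.0042  0.3617  0.0017]
```

```bash
python3 -m crank '[{"grip":0.5,"linear":[0,0,0],"roll":0},{"grip":0.5,"linear":[-1,-0.3,0],"roll":0},{"grip":0.5,"linear":[-1,-0.3,0],"roll":0},{"grip":0.5,"linear":[-1,-0.3,0],"roll":0},{"grip":0.5,"linear":[0,0,0],"roll":0}]'
python3 - <<'E'
from h import *
np.set_printoptions(precision=4,suppress=True)
s=telemetry.observe();print(s['ee_pos'],s['eef_rot'],s['joints'],s['joint_vel'])
E
```

```text
time: 10.72
ee_pos: [0.7869, -0.2495, 0.3982]
eef_rot: [0.009, 1.0, -0.004, 0.012]
force: [-0.2, 0.4, 0.3]
grip_width: 0.0431
[ 0.7869 -0.2495  0.3982] [ 0.0089  0.9999 -0.0037  0.0117] [-0.3211  0.8429  0.2157  0.0003  2.0585 -1.8738] [ 0.0008 -0.0007 -0.0061  0.0002  0.0096 -0.0006]
```

Pushing past the reach tilts the tool outward, by about 1.4° so far, and the joints stay calm. I'll push harder.

```bash
python3 -m crank '[{"grip":0.5,"linear":[-4,-1.2,0],"roll":0},{"grip":0.5,"linear":[-4,-1.2,0],"roll":0},{"grip":0.5,"linear":[-4,-1.2,0],"roll":0},{"grip":0.5,"linear":[0,0,0],"roll":0}]'
python3 - <<'E'
from h import *
np.set_printoptions(precision=4,suppress=True)
s=telemetry.observe();print(s['ee_pos'],s['eef_rot'],s['joints'],s['joint_vel'])
E
```

```text
time: 11.22
ee_pos: [0.8352, -0.2651, 0.3523]
eef_rot: [0.009, 0.999, -0.013, 0.041]
force: [-0.2, 1.7, -1.4]
grip_width: 0.0427
[ 0.8352 -0.2651  0.3523] [ 0.0089  0.999  -0.0127  0.0412] [-0.3209  0.8988  0.2167  0.0012  1.9398 -1.8733] [-0.0002 -0.0259 -0.0259  0.0008  0.0231 -0.0015]
```

```bash
python3 -m crank '[{"grip":0.5,"linear":[-4.7,-1.4,-3.5],"roll":0},{"grip":0.5,"linear":[-4.7,-1.4,-3.5],"roll":0},{"grip":0.5,"linear":[-4.7,-1.4,-3.5],"roll":0},{"grip":0.5,"linear":[0,0,0],"roll":0}]'
python3 - <<'E'
from h import *
np.set_printoptions(precision=4,suppress=True)
s=telemetry.observe();print(s['ee_pos'],s['eef_rot'],s['joints'],s['joint_vel'])
E
```

```text
time: 11.72
ee_pos: [0.8455, -0.2684, 0.3993]
eef_rot: [0.009, 0.995, -0.03, 0.099]
force: [-0.0, -0.5, -0.1]
grip_width: 0.0427
[ 0.8455 -0.2684  0.3993] [ 0.0089  0.9946 -0.0304  0.0986] [-0.3213  0.8504  0.2141  0.0029  1.8704 -1.8731] [ 0.0008  0.0297  0.0032 -0.0012  0.0057 -0.0009]
```

The tilt is about 12°, and the outward-and-up push works well. It lies along the arm's radial plane at azimuth -18°, so I'll do the rest on the other side to bring it square to the row.

```bash
cat >> h.py <<'E'
def totool(d):
    s=telemetry.observe(); return R.from_quat(s['eef_rot']).inv().apply(d)*100
def zax():
    s=telemetry.observe(); m=R.from_quat(s['eef_rot']).as_matrix(); return m
E
python3 - <<'E'
from h import *
np.set_printoptions(precision=3,suppress=True)
print(zax()); print(totool([-.01,.44,0])/8)
E
```

```text
[[-0.98   0.024  0.196]
 [ 0.012  0.998 -0.062]
 [-0.197 -0.059 -0.979]]
[ 0.187  5.486 -0.367]
```

```bash
python3 -m crank '[{"grip":0.5,"linear":[0.2,3,-0.3],"roll":0},{"grip":0.5,"linear":[0.2,5.5,-0.4],"roll":0},{"grip":0.5,"linear":[0.2,5.5,-0.4],"roll":0},{"grip":0.5,"linear":[0.2,5.5,-0.4],"roll":0},{"grip":0.5,"linear":[0.2,5.5,-0.4],"roll":0},{"grip":0.5,"linear":[0.2,5.5,-0.4],"roll":0},{"grip":0.5,"linear":[0.2,5.5,-0.4],"roll":0},{"grip":0.5,"linear":[0.2,5.5,-0.4],"roll":0},{"grip":0.5,"linear":[0.2,3,-0.3],"roll":0}]'
python3 - <<'E'
from h import *
np.set_printoptions(precision=3,suppress=True)
s=telemetry.observe();print(s['ee_pos'],s['joints']);print(zax()); 
j=s['joints'][0]; 
for a in (.5,.35): o=np.array([np.cos(j)*.06*np.cos(a),np.sin(j)*.06*np.cos(a),.06*np.sin(a)]);print(totool(o))
E
```

```text
time: 12.85
ee_pos: [0.8321, 0.1815, 0.3996]
eef_rot: [0.007, 0.995, -0.029, 0.096]
force: [0.4, -0.1, 0.1]
grip_width: 0.0427
[0.832 0.182 0.4  ] [ 0.24   0.747  0.429 -0.106  1.791 -1.348]
[[-0.981  0.02   0.191]
 [ 0.009  0.998 -0.06 ]
 [-0.192 -0.057 -0.98 ]]
[-5.56   1.19  -1.916]
[-5.755  1.331 -1.05 ]
```

```bash
python3 -m crank '[{"grip":0.5,"linear":[-2.8,0.6,-0.9],"roll":0},{"grip":0.5,"linear":[-5,1.1,-2.4],"roll":0},{"grip":0.5,"linear":[-5.3,1.1,-2.2],"roll":0},{"grip":0.5,"linear":[-5.4,1.1,-2],"roll":0},{"grip":0.5,"linear":[-5.5,1.1,-1.7],"roll":0},{"grip":0.5,"linear":[-5.6,1.1,-1.5],"roll":0},{"grip":0.5,"linear":[0,0,0],"roll":0}]'
python3 - <<'E'
from h import *
np.set_printoptions(precision=3,suppress=True)
s=telemetry.observe();print(s['ee_pos'],s['joints']);print(zax()); 
E
```

```text
time: 13.72
ee_pos: [0.9019, 0.1922, 0.4361]
eef_rot: [0.004, 0.981, -0.01, 0.191]
force: [-0.2, 0.8, 0.1]
grip_width: 0.0427
[0.902 0.192 0.436] [ 0.235  0.826  0.214 -0.11   1.73  -1.365]
[[-0.927  0.013  0.376]
 [ 0.005  1.    -0.022]
 [-0.376 -0.019 -0.927]]
```

```bash
python3 -m crank '[{"grip":0.5,"linear":[-5.7,1.1,-1.2],"roll":0},{"grip":0.5,"linear":[-5.7,1.1,-1],"roll":0},{"grip":0.5,"linear":[-5.7,1.1,-0.8],"roll":0},{"grip":0.5,"linear":[0,0,0],"roll":0}]'
python3 - <<'E'
from h import *
np.set_printoptions(precision=3,suppress=True)
s=telemetry.observe();print(s['ee_pos'],s['joints']);print(zax()); 
E
```

```text
time: 14.22
ee_pos: [0.9363, 0.1974, 0.4492]
eef_rot: [0.001, 0.969, 0.001, 0.246]
force: [-0.3, -1.1, -0.6]
grip_width: 0.0428
[0.936 0.197 0.449] [ 0.232  0.828  0.214 -0.109  1.613 -1.367]
[[-0.879  0.002  0.477]
 [ 0.003  1.     0.001]
 [-0.477  0.002 -0.879]]
```

The tool now tilts 28.5° outward, square to the row, which matches the bin's 30° lean. Next I return above the open bin.

```bash
python3 - <<'E'
from h import *
np.set_printoptions(precision=3,suppress=True)
print(totool(np.array([.50,-.182,.37])-telemetry.observe()['ee_pos']))
E
```

```text
[ 42.002 -38.069 -13.887]
```

```bash
python3 -m crank '[{"grip":0.5,"linear":[2.5,-2.3,-0.8],"roll":0},{"grip":0.5,"linear":[4.4,-4,-1.5],"roll":0},{"grip":0.5,"linear":[4.4,-4,-1.5],"roll":0},{"grip":0.5,"linear":[4.4,-4,-1.5],"roll":0},{"grip":0.5,"linear":[4.4,-4,-1.5],"roll":0},{"grip":0.5,"linear":[4.4,-4,-1.5],"roll":0},{"grip":0.5,"linear":[4.4,-4,-1.5],"roll":0},{"grip":0.5,"linear":[4.4,-4,-1.5],"roll":0},{"grip":0.5,"linear":[4.4,-4,-1.5],"roll":0},{"grip":0.5,"linear":[3,-2.7,-1],"roll":0}]'
python3 -m crank '[{"grip":0.5,"linear":[1.3,-1.1,-0.1],"roll":0},{"grip":0.5,"linear":[0,0,0],"roll":0}]'
python3 - <<'E'
from h import *
import cv2
np.set_printoptions(precision=4,suppress=True)
s=telemetry.observe();print(s['ee_pos'],s['joints']);print(zax())
print(totool(np.array([.505,-.182,.208])-telemetry.observe()['ee_pos']))
c=wristcam();cv2.imwrite("pics/wrist7.png",c["img"][:,:,::-1]);np.save("w7.npy",c["T"])
E
```

```text
time: 15.48
ee_pos: [0.5114, -0.1712, 0.3763]
eef_rot: [0.002, 0.969, 0.0, 0.246]
force: [1.0, -0.1, 0.1]
grip_width: 0.0427
time: 15.72
ee_pos: [0.5008, -0.1817, 0.3708]
eef_rot: [0.002, 0.969, 0.0, 0.246]
force: [0.4, -0.5, 0.1]
grip_width: 0.0427
[ 0.5008 -0.1817  0.3708] [-0.5089 -0.0277  1.7339  0.2773  1.0108 -2.1722]
[[-0.8791  0.0043  0.4766]
 [ 0.0047  1.     -0.0003]
 [-0.4766  0.002  -0.8791]]
[ 7.3913 -0.0588 14.5112]
```

View pics/wrist7.png

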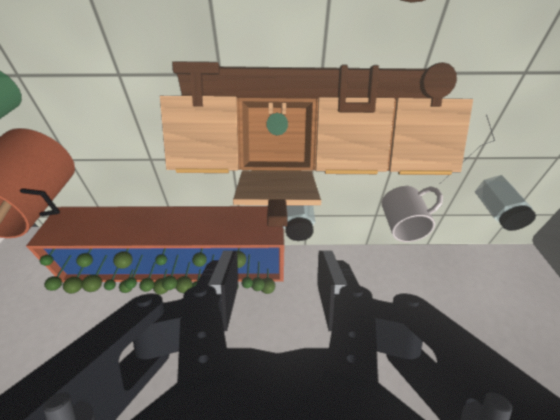

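The view now runs along the bin's axis, with the timer end-on at (277,124). I'll go to pre-grasp.

```bash
python3 -m crank '[{"grip":0.5,"linear":[2.5,0,4.8],"roll":0},{"grip":0.5,"linear":[2.5,0,4.9],"roll":0},{"grip":0.5,"linear":[2.4,0,4.8],"roll":0},{"grip":0.5,"linear":[0,0,0],"roll":0}]'
python3 - <<'E'
from h import *
import cv2
np.set_printoptions(precision=4,suppress=True)
s=telemetry.observe();print(s['ee_pos'],s['joints'])
c=wristcam();cv2.imwrite("pics/wrist8.png",cv2.resize(c["img"][60:360,120:440,::-1],None,fx=2.5,fy=2));np.save("w8.npy",c["T"])
c=read_camera("scene");cv2.imwrite("pics/scene8.png",cv2.resize(c["img"][0:240,60:300,::-1],None,fx=3,fy=2.5))
E
```

```text
time: 16.27
ee_pos: [0.5043, -0.1786, 0.2036]
eef_rot: [0.001, 0.97, 0.003, 0.242]
force: [0.1, -0.6, 0.7]
grip_width: 0.0426
[ 0.5043 -0.1786  0.2036] [-0.4993  0.1002  2.0352  0.4114  0.6127 -2.3595]
```

View pics/wrist8.png

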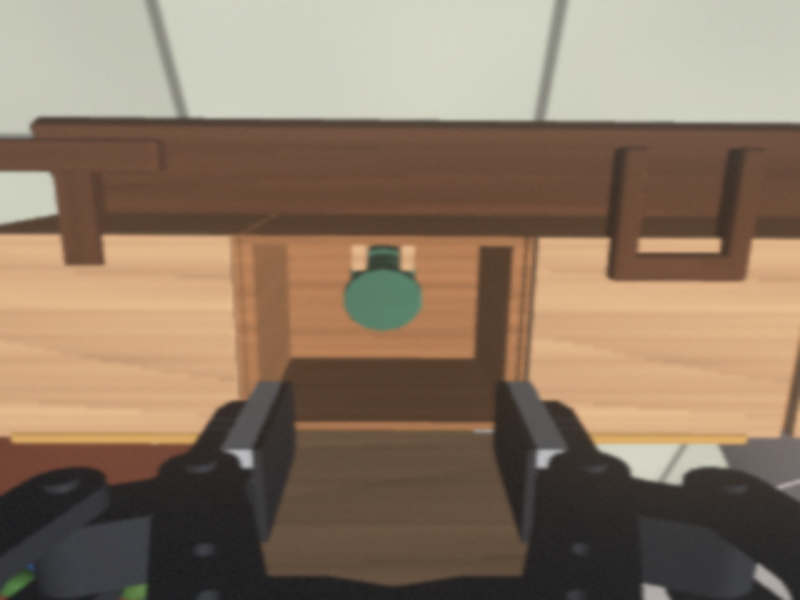

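View pics/scene8.png

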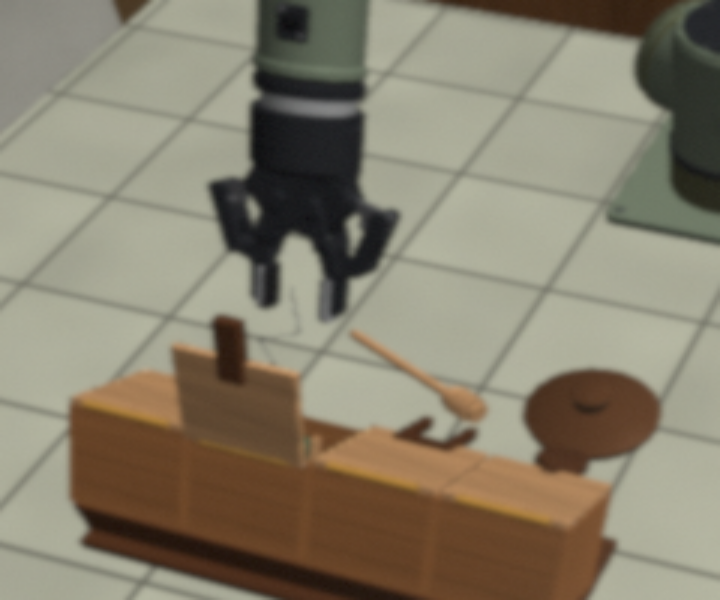

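```bash
cat > fk.py <<'E'
import numpy as np
from scipy.optimize import least_squares
from scipy.spatial.transform import Rotation as R
J=[[-1.29799,.320316,1.565716,0,1.257402,-.020002],[-.385578,.257470,1.653992,0,1.230306,-1.936458],[-.3258,.3237,1.2372,-.0006,1.5738,-1.8784],
[-.3211,.8429,.2157,.0003,2.0585,-1.8738],[-.3209,.8988,.2167,.0012,1.9398,-1.8733],[-.3213,.8504,.2141,.0029,1.8704,-1.8731],
[.232,.828,.214,-.109,1.613,-1.367],[-.5089,-.0277,1.7339,.2773,1.0108,-2.1722],[-.4993,.1002,2.0352,.4114,.6127,-2.3595]]
P=[[.16584,-.55005,.23045],[.50027,-.19068,.23122],[.5793,-.1837,.362],[.7869,-.2495,.3982],[.8352,-.2651,.3523],[.8455,-.2684,.3993],[.9363,.1974,.4492],[.5008,-.1817,.3708],[.5043,-.1786,.2036]]
Q=[[.9893,.14588,-.0001,-.0009],[.00994,.99995,0,0],[.0091,1,-.0014,.0032],[.0089,.9999,-.0037,.0117],[.0089,.999,-.0127,.0412],[.0089,.9946,-.0304,.0986],[.001,.969,.001,.246],[.002,.969,0,.246],[.001,.97,.003,.242]]
def fk(p,q):
    c,h,L1,a,L2,e,D,s4,y0=p
    r=R.from_euler('z',q[0]); t=r.apply([c,0,h])
    r=r*R.from_euler('y',q[1]); t=t+r.apply([0,0,L1])
    r=r*R.from_euler('y',q[2]); t=t+r.apply([a,0,L2])
    r=r*R.from_euler('z',s4*q[3])*R.from_euler('y',q[4]); t=t+r.apply([e,0,D])
    r=r*R.from_euler('z',q[5]+y0); return t,r
def res(p,s4=1):
    o=[]
    for q,x,k in zip(J,P,Q):
        t,r=fk(np.r_[p[:7],s4,p[7]],q); o+=list(t-x)+list((R.from_quat(k).inv()*r).as_rotvec()*.2)
    return np.array(o)
def fit():
    best=None
    for s4 in (1,-1):
        for y0 in np.arange(4)*np.pi/2:
            f=least_squares(res,[0,.3,.4,0,.4,0,.25,y0],kwargs=dict(s4=s4))
            if best is None or f.cost<best[0]: best=(f.cost,np.r_[f.x[:7],s4,f.x[7]],f.fun)
    return best
def ik(p,x,Rt,q0):
    lo=np.array([-3.11,-.84,.21,-1.34,.05,-2.56]);hi=np.array([3.11,2.01,2.61,4.49,2.63,2.56])
    def g(q):
        t,r=fk(p,q);return np.r_[t-x,(Rt.inv()*r).as_rotvec()*.2]
    f=least_squares(g,np.clip(q0,lo+1e-3,hi-1e-3),bounds=(lo,hi));return f.x,np.linalg.norm(f.fun)
E
python3 - <<'E'
from fk import *
np.set_printoptions(precision=4,suppress=True)
c,p,f=fit();print(c,p);print(np.abs(f).max());np.save("p.npy",p)
E
```

```text
0.000546584537262055 [0.0042 0.1412 0.5978 0.0218 0.4203 0.0115 0.3261 1.     1.5705]
0.01140117297902754
```

```bash
python3 - <<'E'
from fk import *
np.set_printoptions(precision=4,suppress=True)
c,p,f=fit();print(f.reshape(-1,6))
import fk as F
# drop last three
F.J,F.P,F.Q=J[:6],P[:6],Q[:6]
c,p,f=fit();print(p);print(f.reshape(-1,6))
for q,x in zip(J[6:],P[6:]): print(fk(p,q)[0]-x)
E
```

```text
[[-0.0114 -0.0019  0.0012  0.     -0.     -0.0001]
 [-0.0057 -0.0101  0.0011 -0.      0.     -0.    ]
 [-0.0056 -0.0103  0.0023 -0.      0.     -0.0001]
 [-0.0049 -0.0105  0.0015 -0.      0.     -0.    ]
 [-0.004  -0.0108  0.0005  0.     -0.     -0.    ]
 [-0.0033 -0.011  -0.0004 -0.      0.     -0.0001]
 [ 0.0059 -0.0112 -0.0023  0.0001 -0.      0.0002]
 [-0.0034 -0.0073 -0.0014 -0.0001  0.0001  0.0001]
 [-0.0007 -0.0063 -0.0025 -0.0001  0.0001 -0.    ]]
[-0.0006  0.1424  0.5918  0.0249  0.4169 -0.0007  0.3207  1.      1.5708]
[[-0.0111 -0.0031  0.      0.     -0.     -0.    ]
 [-0.0043 -0.0106 -0.     -0.      0.     -0.    ]
 [-0.0037 -0.0109 -0.     -0.      0.     -0.    ]
 [-0.0038 -0.0109 -0.0001 -0.      0.      0.    ]
 [-0.0037 -0.0109 -0.      0.     -0.      0.    ]
 [-0.0034 -0.0109  0.0001 -0.      0.     -0.    ]]
[ 0.0034 -0.0112  0.0007]
[-0.0046 -0.0101  0.0005]
[-0.0045 -0.0103  0.0006]
```

```bash
sed -i 's/t=r.apply(\[c,0,h\])/t=r.apply([c,.0115,h])/' fk.py; python3 - <<'E'
from fk import *
from cell import telemetry
np.set_printoptions(precision=3,suppress=True)
c,p,f=fit();print(p,np.abs(f).max());np.save("p.npy",p)
s=telemetry.observe()
q0=s['joints'];Rc=R.from_quat(s['eef_rot'])
for roll in (0,180):
  print(roll)
  q=q0.copy(); q[5]+=np.radians(roll)
  for x in ([.504,-.1815,.204],[.54,-.1815,.144],[.577,-.1815,.076],[.50,-.1815,.20],[.44,-.1815,.18],[.44,-.1815,.25],[.45,.05,.3],[.50,.287,.3],[.545,.287,.15]):
    r=Rc*R.from_euler('z',np.radians(roll)); q,e=ik(p,np.array(x),r,q); print(x,q,round(e,4))
E
```

```text
[0.    0.14  0.592 0.025 0.417 0.    0.318 1.    1.571] 0.00020330141541244535
0
[0.504, -0.1815, 0.204] [-0.506  0.098  2.042  0.424  0.6   -2.378] 0.0
[0.54, -0.1815, 0.144] [-0.465  0.223  2.068  0.517  0.45  -2.457] 0.0
[0.577, -0.1815, 0.076] [-0.42   0.369  2.068  0.642  0.312 -2.56 ] 0.0033
[0.5, -0.1815, 0.2] [-0.511  0.097  2.055  0.434  0.591 -2.394] 0.0
[0.44, -0.1815, 0.18] [-0.595  0.039  2.18   0.524  0.562 -2.56 ] 0.0004
[0.44, -0.1815, 0.25] [-0.597 -0.043  2.059  0.408  0.746 -2.415] 0.0
[0.45, 0.05, 0.3] [ 0.128 -0.152  2.019 -0.086  0.781 -1.395] 0.0
[0.5, 0.287, 0.3] [ 0.664  0.102  1.774 -0.387  0.897 -0.718] 0.0
[0.545, 0.287, 0.15] [ 0.607  0.297  1.938 -0.546  0.554 -0.544] 0.0
180
[0.504, -0.1815, 0.204] [-0.506  0.098  2.042  0.424  0.6    0.763] 0.0
[0.54, -0.1815, 0.144] [-0.465  0.223  2.068  0.517  0.45   0.684] 0.0
[0.577, -0.1815, 0.076] [-0.429  0.37   2.077  0.719  0.308  0.495] 0.0
[0.5, -0.1815, 0.2] [-0.511  0.097  2.055  0.434  0.591  0.748] 0.0
[0.44, -0.1815, 0.18] [-0.597  0.039  2.181  0.53   0.563  0.575] 0.0
[0.44, -0.1815, 0.25] [-0.597 -0.043  2.059  0.408  0.746  0.727] 0.0
[0.45, 0.05, 0.3] [ 0.128 -0.152  2.019 -0.086  0.781  1.747] 0.0
[0.5, 0.287, 0.3] [ 0.664  0.102  1.774 -0.387  0.897  2.424] 0.0
[0.545, 0.287, 0.15] [ 0.6    0.296  1.933 -0.516  0.555  2.56 ] 0.0025
```

The fitted arm model agrees with all samples to 0.2 mm. It shows the last joint would reach its limit at the grasp, so I'll add a +8° roll, which makes no difference on a round timer. Now I re-measure the timer from this view.

```bash
python3 - <<'E'
from h import *
np.set_printoptions(precision=4,suppress=True)
c=read_camera("wrist");c["T"]=np.load("w8.npy")
P=lambda x,y:(120+x/2.5,60+y/2)
for n,p,z in [("topc",(383,298),.1003),("L",(344,298),.1003),("Rr",(422,298),.1003),("near",(383,269),.0928),("far",(383,329),.1078)]: print(n,atz(c,*P(*p),z))
# triangulate top centre with w5
c5=dict(c);c5["T"]=np.load("w5.npy")
o1,d1=ray(c,*P(383,298));o2,d2=ray(c5,180+293/3,60+318/2.5)
A=np.stack([d1,-d2],1);t=np.linalg.lstsq(A,o2-o1,rcond=None)[0];print(o1+d1*t[0],o2+d2*t[1])
tgt=np.array([.577,-.1815,.076])
print(totool(tgt-telemetry.observe()['ee_pos']),zax())
E
```

```text
topc [ 0.5615 -0.1815  0.1003]
L [ 0.5614 -0.1961  0.1003]
Rr [ 0.5616 -0.1669  0.1003]
near [ 0.5501 -0.1814  0.0928]
far [ 0.5747 -0.1816  0.1078]
[ 0.564  -0.1815  0.0977] [ 0.564  -0.1819  0.0977]
[ 0.4044 -0.0126 15.1152] [[-0.8771  0.0014  0.4804]
 [ 0.0012  1.     -0.0008]
 [-0.4804 -0.0001 -0.8771]]
```

```bash
python3 -m crank '[{"grip":0.5,"linear":[0.35,0,1],"roll":8},{"grip":0.5,"linear":[0,0,3],"roll":0},{"grip":0.5,"linear":[0,0,3],"roll":0},{"grip":0.5,"linear":[0,0,1],"roll":0},{"grip":0.5,"linear":[0,0,0],"roll":0}]'
python3 - <<'E'
from h import *
import cv2
np.set_printoptions(precision=4,suppress=True)
s=telemetry.observe();print(s['ee_pos'],s['joints'],s['force'])
print(totool(np.array([.5765,-.1815,.0755])-s['ee_pos']),zax())
c=wristcam();cv2.imwrite("pics/wrist9.png",cv2.resize(c["img"][60:360,120:440,::-1],None,fx=2.5,fy=2));np.save("w9.npy",c["T"])
c=read_camera("scene");cv2.imwrite("pics/scene9.png",cv2.resize(c["img"][0:240,60:300,::-1],None,fx=3,fy=2.5))
E
```

```text
time: 17.05
ee_pos: [0.5418, -0.1809, 0.1368]
eef_rot: [0.069, 0.967, 0.018, 0.246]
force: [-0.7, 0.6, -0.6]
grip_width: 0.0431
[ 0.5418 -0.1809  0.1368] [-0.4617  0.2355  2.0738  0.5331  0.4332 -2.3328] [-0.6539  0.5749 -0.6073]
[-0.1225 -0.0448  7.0468] [[-0.8695  0.1239  0.478 ]
 [ 0.1413  0.99    0.0004]
 [-0.4732  0.0679 -0.8783]]
```

View pics/wrist9.png

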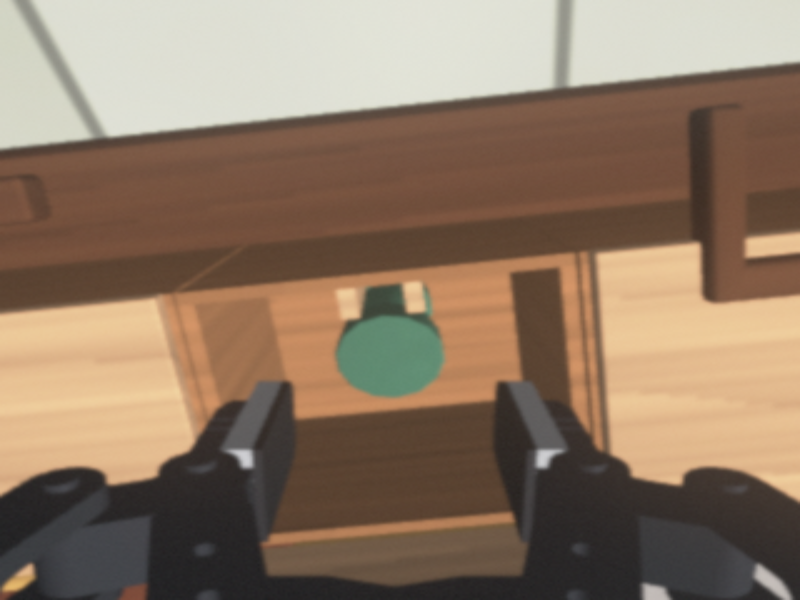

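View pics/scene9.png

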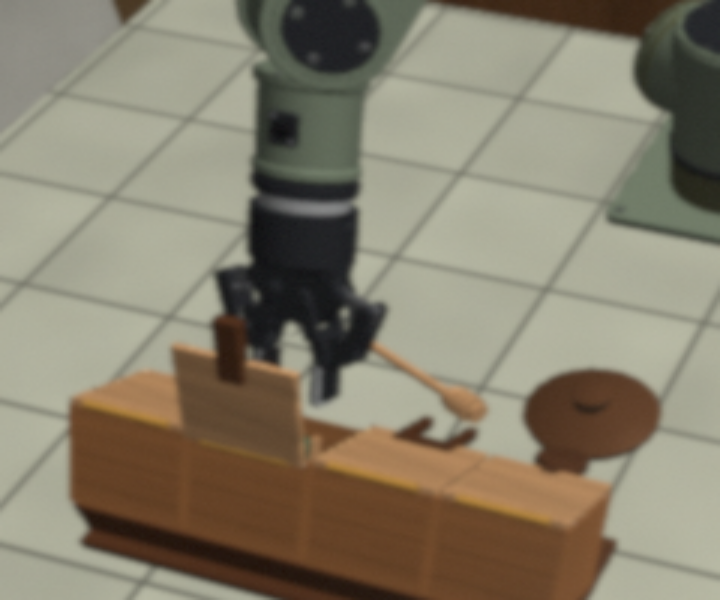

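The timer is centred between the fingers, at column 390 against 394. I descend.

```bash
python3 -m crank '[{"grip":0.5,"linear":[-0.1,-0.05,2.5],"roll":0},{"grip":0.5,"linear":[0,0,2],"roll":0},{"grip":0.5,"linear":[0,0,1.5],"roll":0},{"grip":0.5,"linear":[0,0,1],"roll":0},{"grip":0.5,"linear":[0,0,0],"roll":0}]'
python3 - <<'E'
from h import *
import cv2
np.set_printoptions(precision=4,suppress=True)
s=telemetry.observe();print(s['ee_pos'],s['joints'],s['force'])
print(totool(np.array([.5765,-.1815,.0755])-s['ee_pos']),zax())
c=wristcam();cv2.imwrite("pics/wrist10.png",cv2.resize(c["img"][60:360,120:440,::-1],None,fx=2.5,fy=2))
E
```

```text
time: 17.77
ee_pos: [0.5753, -0.1814, 0.0753]
eef_rot: [0.069, 0.967, 0.018, 0.246]
force: [-1.6, 1.4, 2.2]
grip_width: 0.0427
[ 0.5753 -0.1814  0.0753] [-0.4302  0.3697  2.0801  0.7226  0.3065 -2.5107] [-1.6296  1.3978  2.2465]
[-0.1136  0.011   0.0359] [[-0.8697  0.1244  0.4776]
 [ 0.1419  0.9899  0.0004]
 [-0.4727  0.0681 -0.8786]]
```

View pics/wrist10.png

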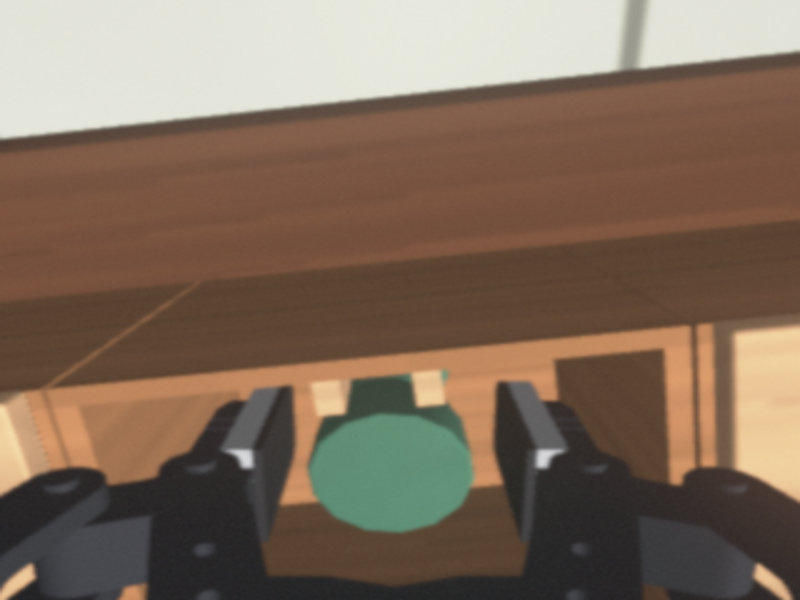

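```bash
python3 -m crank '[{"grip":0,"linear":[0,0,0],"roll":0},{"grip":0,"linear":[0,0,0],"roll":0},{"grip":0,"linear":[0,0,0],"roll":0},{"grip":0,"linear":[0,0,0],"roll":0},{"grip":0,"linear":[0,0,-1],"roll":0},{"grip":0,"linear":[0,0,-2],"roll":0},{"grip":0,"linear":[0,0,-2],"roll":0}]' 30
python3 - <<'E'
from h import *
import cv2
np.set_printoptions(precision=4,suppress=True)
s=telemetry.observe();print(s['ee_pos'],s['joints'],s['force'])
c=wristcam();cv2.imwrite("pics/wrist11.png",cv2.resize(c["img"][60:360,120:440,::-1],None,fx=2.5,fy=2))
c=read_camera("scene");cv2.imwrite("pics/scene11.png",cv2.resize(c["img"][0:240,60:300,::-1],None,fx=3,fy=2.5))
E
```

```text
time: 18.7
ee_pos: [0.5502, -0.181, 0.1186]
eef_rot: [0.069, 0.967, 0.018, 0.244]
force: [0.2, -0.4, -0.1]
grip_width: 0.0291
[ 0.5502 -0.181   0.1186] [-0.4531  0.2733  2.0783  0.5722  0.3967 -2.3693] [ 0.2418 -0.3971 -0.0666]
```

View pics/wrist11.png

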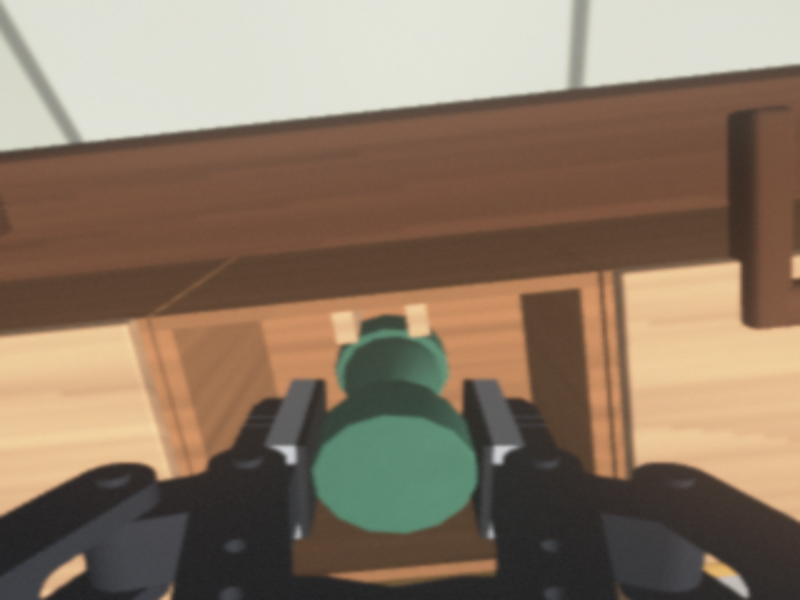

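The timer is held with a 29 mm opening. Next I lift it clear and bring it in front of the bin's fixed front rim. There I press its lower drum gently against the rim so that it pivots upright between the pads. I'll check joint room for that path first.

```bash
python3 - <<'E'
from fk import *
from h import totool
from cell import telemetry
np.set_printoptions(precision=3,suppress=True)
p=np.load("p.npy"); s=telemetry.observe();q=s['joints'];Rc=R.from_quat(s['eef_rot']);z=Rc.as_matrix()[:,2];x0=s['ee_pos']
y=-.1815
G=[[.515,y,.185],[.46,y,.185],[.465,y,.143],[.485,y,.142],[.513,y,.157],[.520,y,.160],[.50,y,.22]]
for rr in (0,5):
  print("extra roll",rr)
  qq=q.copy()
  for g in G:
    x=np.array(g)+.0187*z
    qq,e=ik(p,x,Rc*R.from_euler('z',np.radians(rr)),qq);print(g,qq,round(e,5))
pr=x0
for g in G:
    x=np.array(g)+.0187*z; print(g,Rc.inv().apply(x-pr)*100); pr=x
E
```

```text
extra roll 0
[0.515, -0.1815, 0.185] [-0.482  0.169  2.062  0.472  0.509 -2.278] 0.0
[0.46, -0.1815, 0.185] [-0.552  0.095  2.154  0.529  0.519 -2.394] 0.0
[0.465, -0.1815, 0.143] [-0.545  0.166  2.208  0.666  0.412 -2.542] 0.0
[0.485, -0.1815, 0.142] [-0.518  0.193  2.175  0.642  0.406 -2.495] 0.0
[0.513, -0.1815, 0.157] [-0.484  0.205  2.105  0.548  0.441 -2.366] 0.0
[0.52, -0.1815, 0.16] [-0.476  0.21   2.088  0.53   0.448 -2.34 ] 0.0
[0.5, -0.1815, 0.22] [-0.499  0.105  2.034  0.418  0.598 -2.228] 0.0
extra roll 5
[0.515, -0.1815, 0.185] [-0.482  0.169  2.062  0.472  0.509 -2.191] 0.0
[0.46, -0.1815, 0.185] [-0.552  0.095  2.154  0.529  0.519 -2.307] 0.0
[0.465, -0.1815, 0.143] [-0.545  0.166  2.208  0.666  0.412 -2.455] 0.0
[0.485, -0.1815, 0.142] [-0.518  0.193  2.175  0.642  0.406 -2.407] 0.0
[0.513, -0.1815, 0.157] [-0.484  0.205  2.105  0.548  0.441 -2.279] 0.0
[0.52, -0.1815, 0.16] [-0.476  0.21   2.088  0.53   0.448 -2.253] 0.0
[0.5, -0.1815, 0.22] [-0.499  0.105  2.034  0.418  0.598 -2.14 ] 0.0
[0.515, -0.1815, 0.185] [ 0.048 -0.01  -5.546]
[0.46, -0.1815, 0.185] [ 4.782 -0.683 -2.63 ]
[0.465, -0.1815, 0.143] [ 1.553 -0.221  3.928]
[0.485, -0.1815, 0.142] [-1.692  0.242  1.044]
[0.513, -0.1815, 0.157] [-3.145  0.449  0.021]
[0.52, -0.1815, 0.16] [-0.751  0.107  0.071]
[0.5, -0.1815, 0.22] [-1.101  0.156 -6.226]
```

```bash
python3 -m crank '[{"grip":0,"linear":[0,0,-2.8],"roll":0},{"grip":0,"linear":[0,0,-2.8],"roll":0},{"grip":0,"linear":[2.4,-0.35,-1.3],"roll":0},{"grip":0,"linear":[2.4,-0.35,-1.3],"roll":0},{"grip":0,"linear":[0.8,-0.1,2],"roll":0},{"grip":0,"linear":[0.8,-0.1,2],"roll":0},{"grip":0,"linear":[0,0,0],"roll":0}]'
python3 - <<'E'
from h import *
import cv2
np.set_printoptions(precision=4,suppress=True)
s=telemetry.observe();m=zax();print(s['ee_pos']-.0187*m[:,2],s['joints'],s['force'],s['grip_width'])
c=wristcam();cv2.imwrite("pics/wrist12.png",cv2.resize(c["img"][60:360,120:440,::-1],None,fx=2.5,fy=2))
c=read_camera("scene");cv2.imwrite("pics/scene12.png",cv2.resize(c["img"][0:240,60:300,::-1],None,fx=3,fy=2.5))
E
```

```text
time: 19.68
ee_pos: [0.4731, -0.1803, 0.1224]
eef_rot: [0.069, 0.967, 0.019, 0.243]
force: [-0.4, 0.2, -0.4]
grip_width: 0.0292
[ 0.4642 -0.1804  0.1389] [-0.5431  0.1729  2.2114  0.6687  0.4099 -2.5435] [-0.3934  0.1984 -0.4218] 0.029152485580554544
```

View pics/wrist12.png

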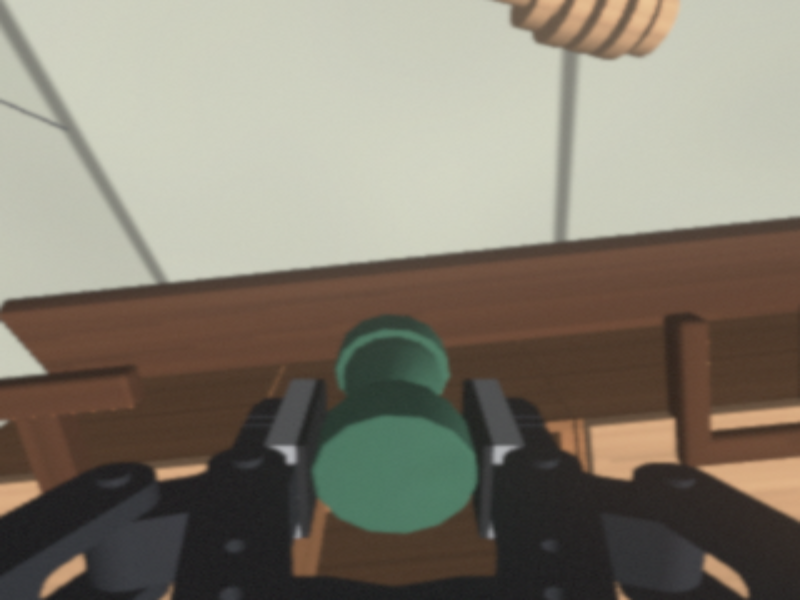

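View pics/scene12.png

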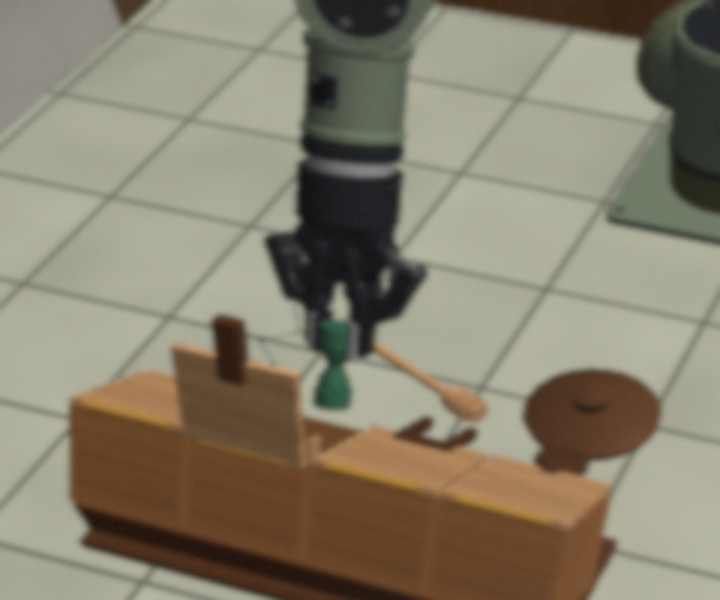

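```bash
python3 -m crank '[{"grip":0,"linear":[-1,0.14,0.37],"roll":0},{"grip":0,"linear":[-1,0.14,0.37],"roll":0},{"grip":0,"linear":[-0.5,0.07,0],"roll":0},{"grip":0,"linear":[-0.5,0.07,0],"roll":0},{"grip":0,"linear":[-0.5,0.07,0],"roll":0},{"grip":0,"linear":[0,0,0],"roll":0}]'
python3 - <<'E'
from h import *
import cv2
np.set_printoptions(precision=4,suppress=True)
s=telemetry.observe();m=zax();print(s['ee_pos']-.0187*m[:,2],s['joints'],s['force'],s['grip_width'])
c=wristcam();cv2.imwrite("pics/wrist13.png",cv2.resize(c["img"][60:360,120:440,::-1],None,fx=2.5,fy=2))
c=read_camera("scene");cv2.imwrite("pics/scene13.png",cv2.resize(c["img"][0:240,60:300,::-1],None,fx=3,fy=2.5))
E
```

```text
time: 20.52
ee_pos: [0.5093, -0.1815, 0.1351]
eef_rot: [0.069, 0.967, 0.018, 0.245]
force: [-3.1, -1.7, -0.2]
grip_width: 0.0287
[ 0.5004 -0.1815  0.1516] [-0.4987  0.1974  2.1339  0.5804  0.4296 -2.4128] [-3.0922 -1.6829 -0.1719] 0.028744075628814616
```

View pics/wrist13.png

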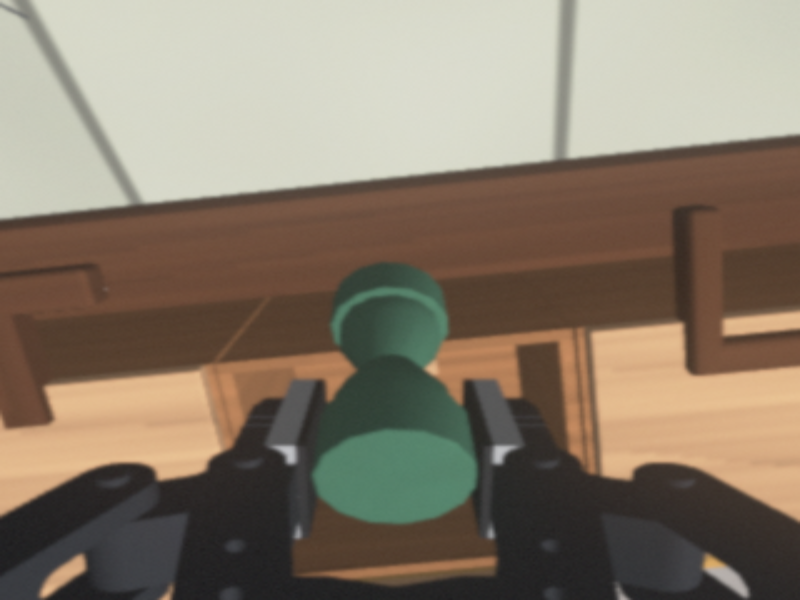

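View pics/scene13.png

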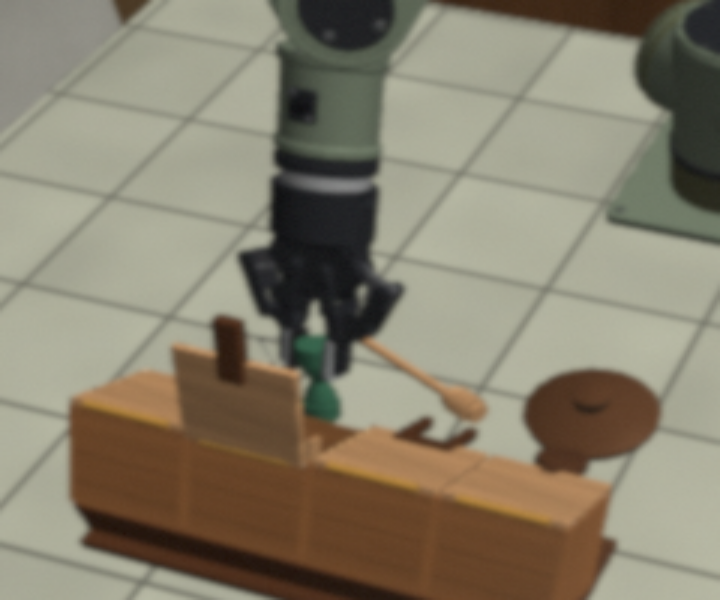

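```bash
cat > alpha.py <<'E'
from h import *
c=read_camera("wrist");M=np.linalg.inv(c["tool_from_camera"])
def pr(p):
    q=M[:3,:3]@p.T+M[:3,3:]; return np.c_[c["cx"]+c["fx"]*q[0]/q[2],c["cy"]+c["fy"]*q[1]/q[2]]
th=np.linspace(0,2*np.pi,90)
def sil(al,s=71,dx=0):
    # timer axis in tool: at al=0 along z; positive al: lower end goes toward tool +x (robot side)
    a=np.radians(al); ax=np.array([np.sin(a),0,np.cos(a)]);u=np.array([np.cos(a),0,-np.sin(a)]);v=np.array([0,1,0])
    G=np.array([dx,0,-18.7]);o={}
    for n,k in dict(bot=s,lowtop=s-18,top=s-80,topbot=s-62).items():
        pts=(G+k*ax+15*(np.outer(np.cos(th),u)+np.outer(np.sin(th),v)))/1000
        q=pr(pts);o[n]=(q[:,1].min().round(1),q[:,1].max().round(1),q[:,0].min().round(1),q[:,0].max().round(1))
    return o
if __name__=="__main__":
    for al in (-2,0,10,15,20,25,28,30): print(al,sil(al),[ (v[0]-60)*2 for v in sil(al).values()])
E
python3 alpha.py
```

```text
-2 {'bot': (np.float64(214.5), np.float64(254.2), np.float64(256.1), np.float64(298.0)), 'lowtop': (np.float64(221.8), np.float64(264.8), np.float64(254.2), np.float64(299.9)), 'top': (np.float64(262.0), np.float64(322.0), np.float64(243.4), np.float64(310.1)), 'topbot': (np.float64(246.9), np.float64(300.7), np.float64(247.4), np.float64(306.3))} [np.float64(309.0), np.float64(323.6), np.float64(404.0), np.float64(373.8)]
0 {'bot': (np.float64(211.3), np.float64(250.8), np.float64(256.1), np.float64(298.1)), 'lowtop': (np.float64(219.3), np.float64(261.9), np.float64(254.1), np.float64(299.9)), 'top': (np.float64(263.2), np.float64(321.8), np.float64(243.4), np.float64(310.1)), 'topbot': (np.float64(246.7), np.float64(299.6), np.float64(247.4), np.float64(306.3))} [np.float64(302.6), np.float64(318.6), np.float64(406.4), np.float64(373.4)]
10 {'bot': (np.float64(195.7), np.float64(233.9), np.float64(255.6), np.float64(298.5)), 'lowtop': (np.float64(207.2), np.float64(247.8), np.float64(253.7), np.float64(300.3)), 'top': (np.float64(269.6), np.float64(320.5), np.float64(243.6), np.fl
[... 1679 characters left out ...]
4(301.6)), 'top': (np.float64(282.5), np.float64(315.5), np.float64(243.9), np.float64(309.6)), 'topbot': (np.float64(248.7), np.float64(283.5), np.float64(246.9), np.float64(306.8))} [np.float64(218.8), np.float64(256.2), np.float64(445.0), np.float64(377.4)]
30 {'bot': (np.float64(166.6), np.float64(201.7), np.float64(253.9), np.float64(300.2)), 'lowtop': (np.float64(186.2), np.float64(221.3), np.float64(252.2), np.float64(301.8)), 'top': (np.float64(284.0), np.float64(314.8), np.float64(244.0), np.float64(309.6)), 'topbot': (np.float64(249.2), np.float64(282.4), np.float64(246.9), np.float64(306.9))} [np.float64(213.2), np.float64(252.39999999999998), np.float64(448.0), np.float64(378.4)]
```

The timer pivots with only about 3 N. It is now about 15° in the tool frame, against a target of 28.5°, and the geometry matches the rim contact at (0.529, 0.095). I continue another 15 mm.

```bash
python3 -m crank '[{"grip":0,"linear":[-0.4,0.06,0.06],"roll":0},{"grip":0,"linear":[-0.4,0.06,0.06],"roll":0},{"grip":0,"linear":[-0.4,0.05,0.06],"roll":0},{"grip":0,"linear":[-0.36,0.05,0.05],"roll":0},{"grip":0,"linear":[0,0,0],"roll":0}]'
python3 - <<'E'
from h import *
import cv2
np.set_printoptions(precision=4,suppress=True)
s=telemetry.observe();m=zax();print(s['ee_pos']-.0187*m[:,2],s['joints'],s['force'],s['grip_width'])
c=wristcam();cv2.imwrite("pics/wrist14.png",cv2.resize(c["img"][60:360,120:440,::-1],None,fx=2.5,fy=2))
E
```

```text
time: 21.3
ee_pos: [0.5241, -0.1811, 0.1403]
eef_rot: [0.069, 0.967, 0.018, 0.245]
force: [-2.2, -0.1, -0.9]
grip_width: 0.0293
[ 0.5152 -0.1812  0.1567] [-0.4812  0.2087  2.0997  0.5428  0.4433 -2.358 ] [-2.2218 -0.0688 -0.9071] 0.029327806774787454
```

View pics/wrist14.png

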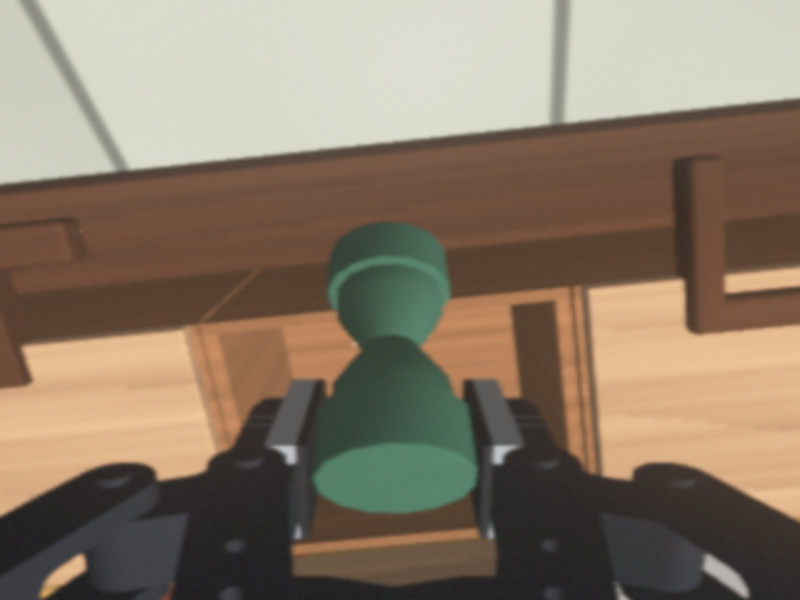

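The timer now stands at about 28° in the tool frame, so it is upright in the world once I roll back 8°. I back off, lift and roll back.

```bash
python3 -m crank '[{"grip":0,"linear":[0.65,-0.1,-0.36],"roll":0},{"grip":0,"linear":[0.65,-0.1,-0.36],"roll":0},{"grip":0,"linear":[-1.2,0.17,-2.2],"roll":0},{"grip":0,"linear":[-1.9,0.26,-3.5],"roll":0},{"grip":0,"linear":[-1.9,0.26,-3.5],"roll":0},{"grip":0,"linear":[0,0,0],"roll":-8},{"grip":0,"linear":[0,0,0],"roll":0}]'
python3 - <<'E'
from fk import *
from h import totool,zax
from cell import telemetry
np.set_printoptions(precision=3,suppress=True)
p=np.load("p.npy"); s=telemetry.observe();q=s['joints'];Rc=R.from_quat(s['eef_rot']);m=zax();z=m[:,2];g0=s['ee_pos']-.0187*z
print(s['time'],g0,q,s['force'],s['grip_width']);print(m)
for f in np.linspace(0,1,11):
    g=g0+(np.array([.545,.287,.262])-g0)*f
    q2,e=ik(p,g+.0187*z,Rc,q);print(q2,np.abs(q2-q).max().round(3),round(e,4));q=q2
q2,e=ik(p,np.array([.545,.287,.183])+.0187*z,Rc,q);print(q2,e)
print(totool(np.array([.545,.287,.262])-g0))
E
```

```text
time: 22.22
ee_pos: [0.509, -0.1816, 0.2458]
eef_rot: [0.002, 0.969, 0.001, 0.246]
force: [0.5, -0.8, -1.2]
grip_width: 0.0293
22.225 [ 0.5   -0.182  0.262] [-0.5    0.062  1.962  0.361  0.706 -2.294] [ 0.489 -0.772 -1.167] 0.02926804166547113
[[-0.879  0.004  0.477]
 [ 0.004  1.     0.001]
 [-0.477  0.003 -0.879]]
[-0.5    0.062  1.962  0.361  0.706 -2.294] 0.0 0.0
[-0.387  0.038  1.988  0.295  0.671 -2.144] 0.15 0.0
[-0.267  0.022  2.005  0.212  0.643 -1.973] 0.171 0.0
[-0.142  0.016  2.011  0.117  0.624 -1.786] 0.187 0.0
[-0.016  0.02   2.007  0.014  0.617 -1.591] 0.194 0.0
[ 0.107  0.033  1.993 -0.087  0.622 -1.401] 0.19 0.0
[ 0.224  0.056  1.97  -0.178  0.637 -1.225] 0.176 0.0
[ 0.332  0.086  1.936 -0.255  0.661 -1.069] 0.156 0.0
[ 0.43   0.122  1.893 -0.316  0.692 -0.936] 0.133 0.0
[ 0.518  0.164  1.842 -0.362  0.728 -0.826] 0.11 0.0
[ 0.596  0.21   1.782 -0.396  0.767 -0.736] 0.09 0.0
[ 0.596  0.288  1.899 -0.5    0.591 -0.602] 4.344490053476382e-12
[-3.726 46.88   2.199]
```

```bash
python3 -m crank '[{"grip":0,"linear":[-0.2,2,0.1],"roll":0},{"grip":0,"linear":[-0.3,3.5,0.2],"roll":0},{"grip":0,"linear":[-0.3,4.3,0.2],"roll":0},{"grip":0,"linear":[-0.4,4.3,0.2],"roll":0},{"grip":0,"linear":[-0.3,4.3,0.2],"roll":0},{"grip":0,"linear":[-0.4,4.3,0.2],"roll":0},{"grip":0,"linear":[-0.3,4.3,0.2],"roll":0},{"grip":0,"linear":[-0.4,4.3,0.2],"roll":0},{"grip":0,"linear":[-0.3,4.3,0.2],"roll":0},{"grip":0,"linear":[-0.3,4.3,0.2],"roll":0}]'
python3 -m crank '[{"grip":0,"linear":[-0.3,3.5,0.2],"roll":0},{"grip":0,"linear":[-0.2,2.3,0.1],"roll":0},{"grip":0,"linear":[0,1,0],"roll":0},{"grip":0,"linear":[0,0,0],"roll":0}]'
python3 - <<'E'
from h import *
import cv2
np.set_printoptions(precision=4,suppress=True)
s=telemetry.observe();m=zax();print(s['ee_pos']-.0187*m[:,2],s['joints'],s['force'],s['grip_width']);print(m)
c=wristcam();cv2.imwrite("pics/wrist15.png",c["img"][:,:,::-1]);np.save("w15.npy",c["T"])
c=read_camera("scene");cv2.imwrite("pics/scene15.png",cv2.resize(c["img"][40:300,280:540,::-1],None,fx=2.7,fy=2.3))
E
```

```text
time: 23.48
ee_pos: [0.5467, 0.2185, 0.2436]
eef_rot: [0.002, 0.97, 0.001, 0.245]
force: [-0.0, -0.3, 0.1]
grip_width: 0.029
time: 23.98
ee_pos: [0.5529, 0.2851, 0.2438]
eef_rot: [0.001, 0.97, 0.001, 0.245]
force: [0.3, -0.2, -1.0]
grip_width: 0.0289
[0.544  0.285  0.2602] [ 0.5936  0.2095  1.7874 -0.3939  0.7635 -0.7403] [ 0.2731 -0.1751 -0.9728] 0.02887743347211725
[[-0.88    0.0025  0.4749]
 [ 0.003   1.      0.0003]
 [-0.4749  0.0017 -0.88  ]]
```

View pics/wrist15.png

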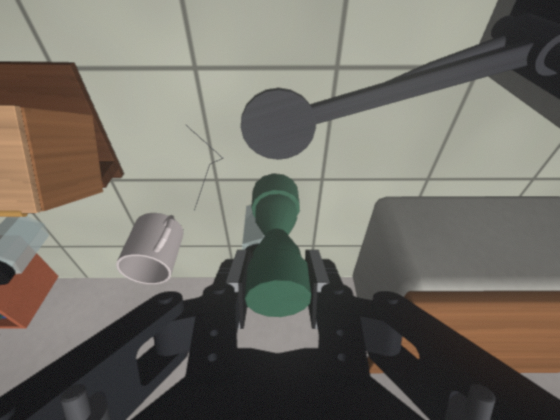

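View pics/scene15.png

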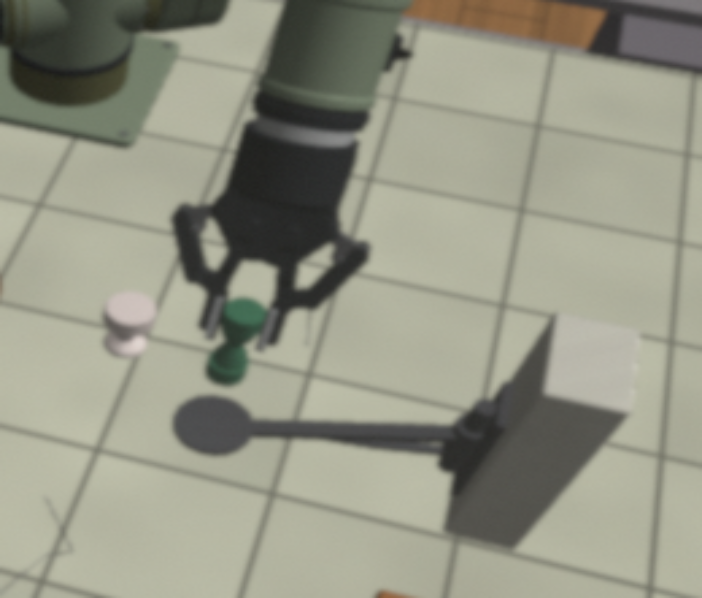

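```bash
python3 - <<'E'
from h import *
import cv2
np.set_printoptions(precision=4,suppress=True)
c=read_camera("wrist");c["T"]=np.load("w15.npy")
print("plate",atz(c,279,124,.112),atz(c,242,124,.112),atz(c,317,124,.112),atz(c,279,89,.112),atz(c,279,158.5,.112))
im=cv2.imread("pics/wrist15.png");cv2.imwrite("pics/wrist15c.png",cv2.resize(im[80:330,180:380],None,fx=3,fy=2.4))
print(totool(np.array([0,0,-.01])),totool(np.array([.01,0,0])))
E
```

```text
plate [0.5401 0.2868 0.112 ] [0.54  0.256 0.112] [0.5401 0.3185 0.112 ] [0.5111 0.2868 0.112 ] [0.5743 0.2869 0.112 ]
[ 0.4757 -0.0018  0.8796] [-0.8796  0.0034  0.4757]
```

View pics/wrist15c.png

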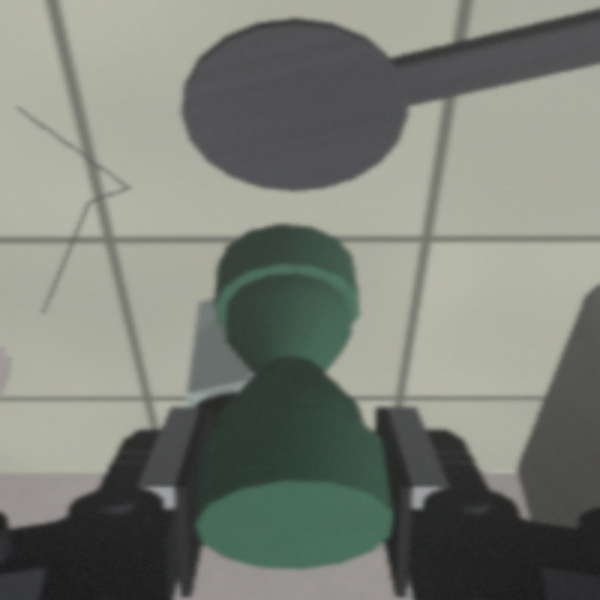

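The plate centre is about (0.543, 0.287) in all three cameras, and the timer hangs within 2–3° of vertical. I lower 65 mm, then creep.

```bash
python3 -m crank '[{"grip":0,"linear":[0.75,0.2,1.2],"roll":0},{"grip":0,"linear":[1,0,1.85],"roll":0},{"grip":0,"linear":[0.85,0,1.55],"roll":0},{"grip":0,"linear":[0.4,0,0.8],"roll":0},{"grip":0,"linear":[0.2,0,0.35],"roll":0},{"grip":0,"linear":[0,0,0],"roll":0}]'
python3 - <<'E'
from h import *
import cv2
np.set_printoptions(precision=4,suppress=True)
s=telemetry.observe();m=zax();print(s['ee_pos']-.0187*m[:,2],s['force'],s['grip_width'])
c=wristcam();cv2.imwrite("pics/wrist16.png",cv2.resize(c["img"][80:330,180:380,::-1],None,fx=3,fy=2.4))
c=read_camera("scene");cv2.imwrite("pics/scene16.png",cv2.resize(c["img"][130:280,300:500,::-1],None,fx=3.5,fy=3.5))
E
```

```text
time: 24.88
ee_pos: [0.5527, 0.2873, 0.1788]
eef_rot: [0.001, 0.969, 0.001, 0.246]
force: [-0.3, 0.8, -0.5]
grip_width: 0.0291
[0.5438 0.2873 0.1953] [-0.3496  0.8172 -0.5059] 0.029082539311529487
```

View pics/wrist16.png

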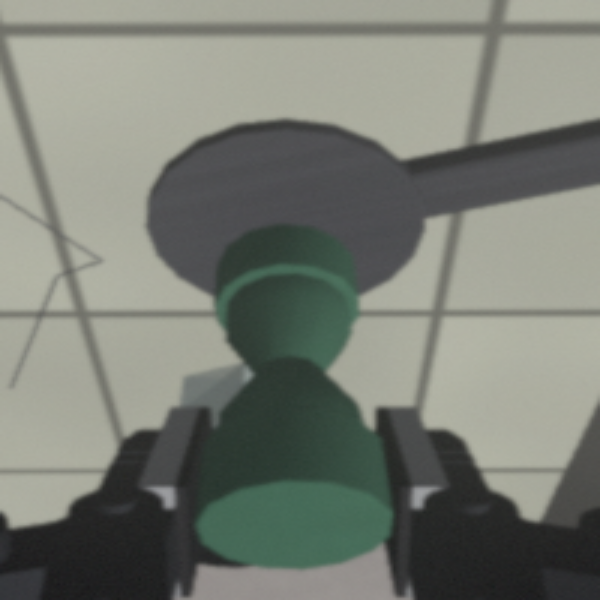

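View pics/scene16.png

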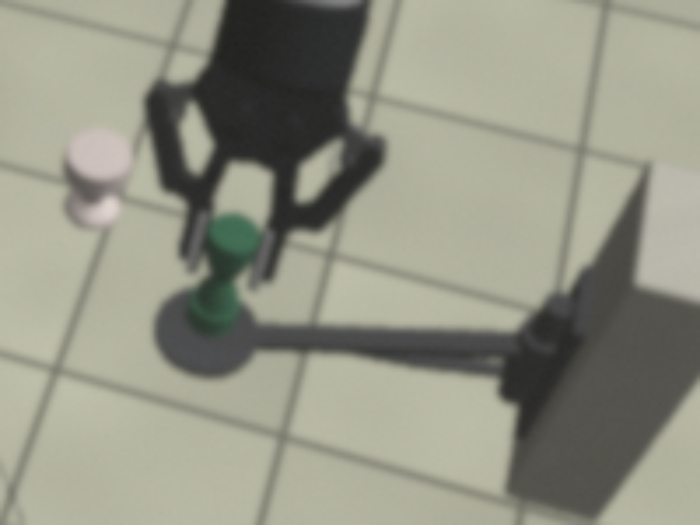

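```bash
python3 -m crank '[{"grip":0,"linear":[0.2,0,0.35],"roll":0},{"grip":0,"linear":[0.15,0,0.26],"roll":0},{"grip":0,"linear":[0.05,0,0.09],"roll":0},{"grip":0,"linear":[0,0,0],"roll":0}]'
python3 -m crank '[{"grip":0,"linear":[0.05,0,0.09],"roll":0},{"grip":0,"linear":[0.05,0,0.09],"roll":0},{"grip":0,"linear":[0,0,0],"roll":0}]'
```

```text
time: 25.48
ee_pos: [0.5524, 0.2873, 0.1706]
eef_rot: [0.001, 0.969, 0.001, 0.246]
force: [-0.1, 0.7, -1.2]
grip_width: 0.0289
time: 25.85
ee_pos: [0.5523, 0.2873, 0.1685]
eef_rot: [0.001, 0.969, 0.001, 0.246]
force: [-0.3, -0.5, -0.8]
grip_width: 0.0289
```

```bash
python3 -m crank '[{"grip":0,"linear":[0.05,0,0.09],"roll":0},{"grip":0,"linear":[0.05,0,0.09],"roll":0},{"grip":0,"linear":[0,0,0],"roll":0}]'
python3 - <<'E'
from h import *
import cv2
s=telemetry.observe();print(s['ee_pos'],s['force'],s['grip_width'])
c=wristcam();cv2.imwrite("pics/wrist17.png",cv2.resize(c["img"][80:330,180:380,::-1],None,fx=3,fy=2.4))
E
```

```text
time: 26.22
ee_pos: [0.5523, 0.2873, 0.1664]
eef_rot: [0.001, 0.969, 0.001, 0.246]
force: [0.6, 0.2, -1.4]
grip_width: 0.0289
[0.55228853 0.28725936 0.1664027 ] [ 0.61394931  0.22556408 -1.43793498] 0.02887847286533467
```

View pics/wrist17.png

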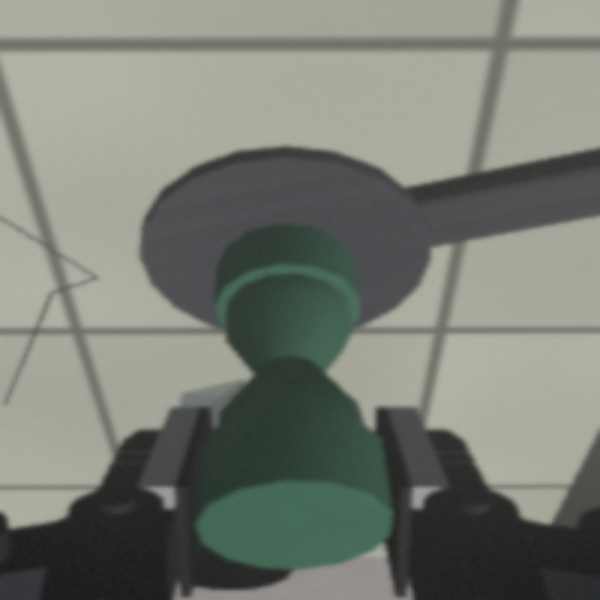

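```bash
python3 -m crank '[{"grip":0,"linear":[0.05,0,0.09],"roll":0},{"grip":0,"linear":[0.05,0,0.09],"roll":0},{"grip":0,"linear":[0,0,0],"roll":0}]'
python3 - <<'E'
from h import *
np.set_printoptions(precision=4,suppress=True)
s=telemetry.observe();print(s['force']);c=wristcam()
# predicted pixel of bottom circle near point for upright timer on plate
import alpha
print(atz(c,180+286/3,80+225/2.4,.112),atz(c,180+285/3,80+150/2.4,.112))
E
```

```text
time: 26.65
ee_pos: [0.5527, 0.2874, 0.1651]
eef_rot: [0.001, 0.969, 0.001, 0.246]
force: [-0.3, -1.0, 2.4]
grip_width: 0.029
[-0.2717 -1.0409  2.4144]
[0.5316 0.2866 0.112 ] [0.5095 0.2865 0.112 ]
```

Contact, at about 3 N. The base sits about 3–4 mm past the plate's centre, so I lift slightly, shift back 3 mm and set down again.

```bash
python3 -m crank '[{"grip":0,"linear":[-0.1,0,-0.18],"roll":0},{"grip":0,"linear":[0.26,0,-0.14],"roll":0},{"grip":0,"linear":[0.05,0,0.08],"roll":0},{"grip":0,"linear":[0.04,0,0.07],"roll":0},{"grip":0,"linear":[0,0,0],"roll":0}]'
python3 - <<'E'
from h import *
import cv2
s=telemetry.observe();print(s['ee_pos'],s['force'],s['grip_width'])
c=wristcam();cv2.imwrite("pics/wrist18.png",cv2.resize(c["img"][80:330,180:380,::-1],None,fx=3,fy=2.4))
c=read_camera("scene");cv2.imwrite("pics/scene18.png",cv2.resize(c["img"][130:280,300:500,::-1],None,fx=3.5,fy=3.5))
E
```

```text
time: 27.38
ee_pos: [0.5494, 0.2873, 0.165]
eef_rot: [0.001, 0.969, 0.001, 0.246]
force: [-1.2, -1.3, 2.5]
grip_width: 0.029
[0.54944888 0.28729144 0.16503006] [-1.22974006 -1.29142235  2.5105355 ] 0.0289720039320125
```

View pics/wrist18.png

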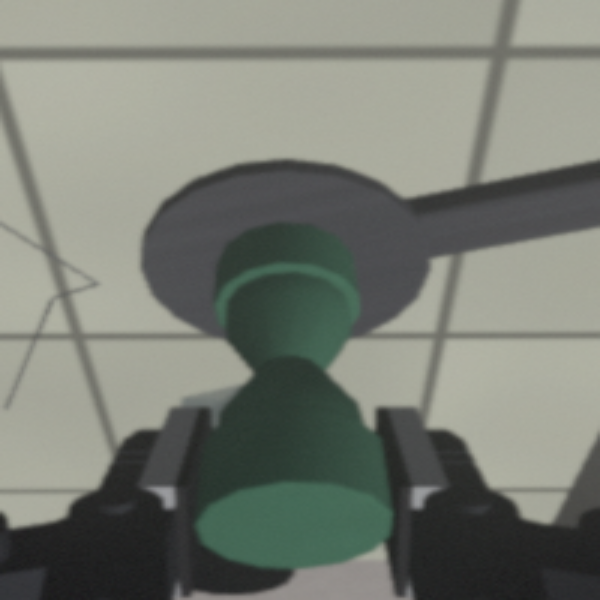

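View pics/scene18.png

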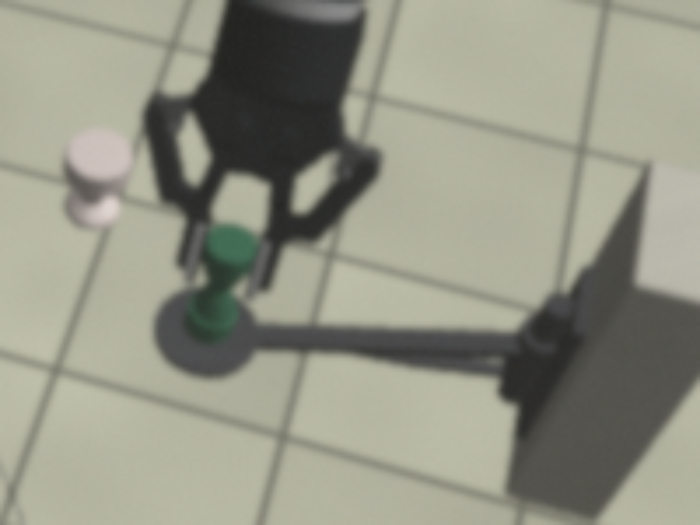

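```bash
python3 -m crank '[{"grip":0.36,"linear":[0,0,0],"roll":0},{"grip":0.38,"linear":[0,0,0],"roll":0},{"grip":0.4,"linear":[0,0,0],"roll":0},{"grip":0.45,"linear":[0,0,0],"roll":0},{"grip":0.55,"linear":[0,0,0],"roll":0},{"grip":0.55,"linear":[0,0,0],"roll":0}]'
python3 - <<'E'
from h import *
import cv2
s=telemetry.observe();print(s['ee_pos'],s['force'],s['grip_width'])
c=wristcam();cv2.imwrite("pics/wrist19.png",cv2.resize(c["img"][80:330,180:380,::-1],None,fx=3,fy=2.4))
c=read_camera("scene");cv2.imwrite("pics/scene19.png",cv2.resize(c["img"][130:280,300:500,::-1],None,fx=3.5,fy=3.5))
E
```

```text
time: 28.22
ee_pos: [0.5493, 0.2873, 0.1648]
eef_rot: [0.001, 0.969, 0.001, 0.246]
force: [-1.3, -0.1, 0.0]
grip_width: 0.0471
[0.54930793 0.28733244 0.16479344] [-1.33258177 -0.08147641  0.01654303] 0.04710534665931825
```

View pics/wrist19.png

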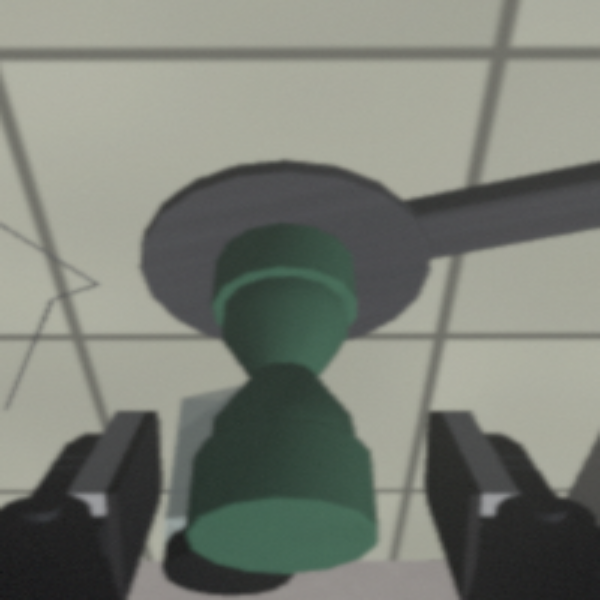

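View pics/scene19.png

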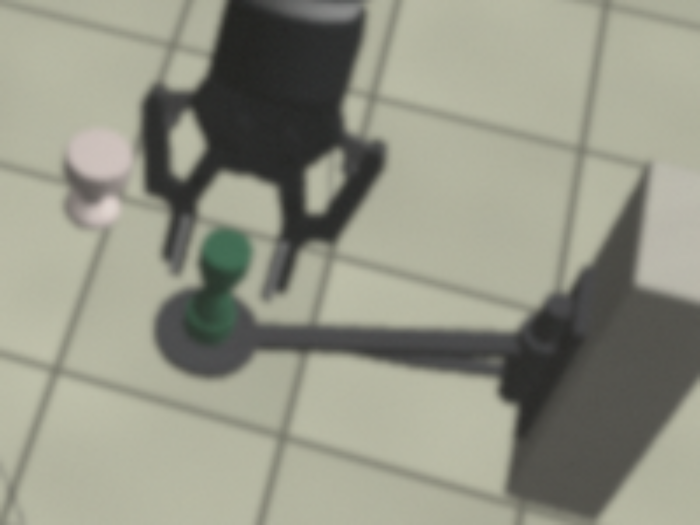

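The timer has settled upright and free of the pads. I retreat along the tool axis.

```bash
python3 -m crank '[{"grip":0.55,"linear":[0,0,-1.5],"roll":0},{"grip":0.55,"linear":[0,0,-3],"roll":0},{"grip":0.55,"linear":[0,0,-4],"roll":0},{"grip":0.55,"linear":[0,0,-4],"roll":0},{"grip":0.55,"linear":[2,0,-4],"roll":0},{"grip":0.55,"linear":[0,0,0],"roll":0},{"grip":0.55,"linear":[0,0,0],"roll":0},{"grip":0.55,"linear":[0,0,0],"roll":0}]'
python3 - <<'E'
from h import *
import cv2
np.set_printoptions(precision=4,suppress=True)
s=telemetry.observe();print(s['time'],s['ee_pos'],s['force'])
c=wristcam();cv2.imwrite("pics/wrist20.png",c["img"][:,:,::-1]);np.save("w20.npy",c["T"])
c=read_camera("scene");cv2.imwrite("pics/scene20.png",c["img"][:,:,::-1])
c=read_camera("top");cv2.imwrite("pics/top20.png",c["img"][:,:,::-1])
E
```

```text
time: 29.32
ee_pos: [0.4533, 0.2869, 0.2994]
eef_rot: [0.001, 0.97, 0.0, 0.245]
force: [-0.2, 0.4, -0.8]
grip_width: 0.047
29.325 [0.4533 0.2869 0.2994] [-0.1961  0.3688 -0.8142]
```

View pics/wrist20.png

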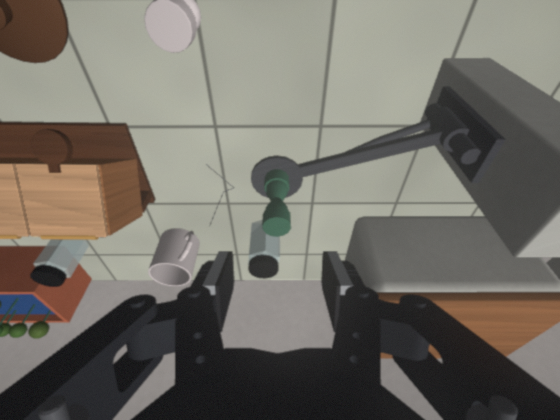

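View pics/scene20.png

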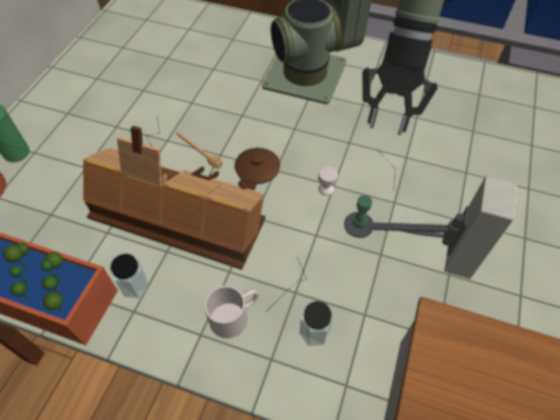

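View pics/top20.png

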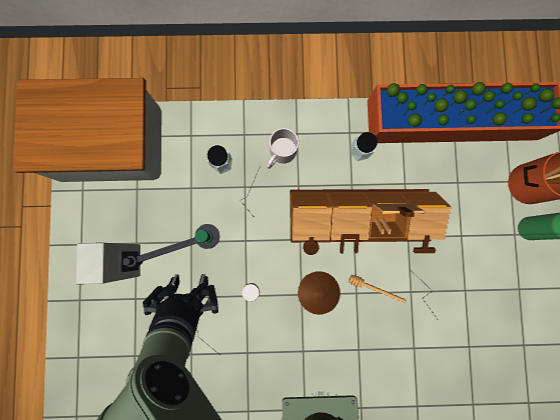

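```bash
python3 - <<'E'
import cv2,numpy as np
from h import *
a=cv2.imread("pics/top20.png");b=cv2.imread("pics/top0.png")
w=a[220:252,190:225];cv2.imwrite("pics/top20c.png",cv2.resize(w,None,fx=16,fy=16,interpolation=cv2.INTER_CUBIC))
s=cv2.imread("pics/scene20.png");cv2.imwrite("pics/scene20c.png",cv2.resize(s[180:245,330:400],None,fx=9,fy=9,interpolation=cv2.INTER_CUBIC))
c=read_camera("top");print(proj(c,[.543,.287,.112]),proj(c,[.543,.287,.192]))
c=read_camera("scene");print(proj(c,[.543,.287,.112]),proj(c,[.543,.287,.192]))
E
```

```text
(np.float64(206.8104145661867), np.float64(236.4428921775902)) (np.float64(200.9965922775449), np.float64(235.2342738353625))
(np.float64(358.77176037068784), np.float64(222.9916195901706)) (np.float64(364.47020822062905), np.float64(200.76052885005913))
```

View pics/top20c.png

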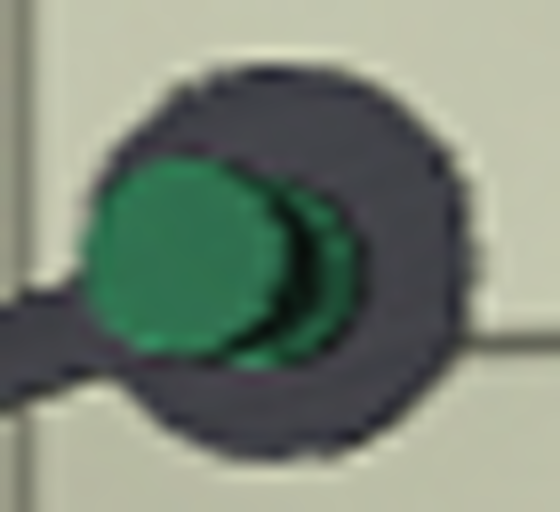

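View pics/scene20c.png

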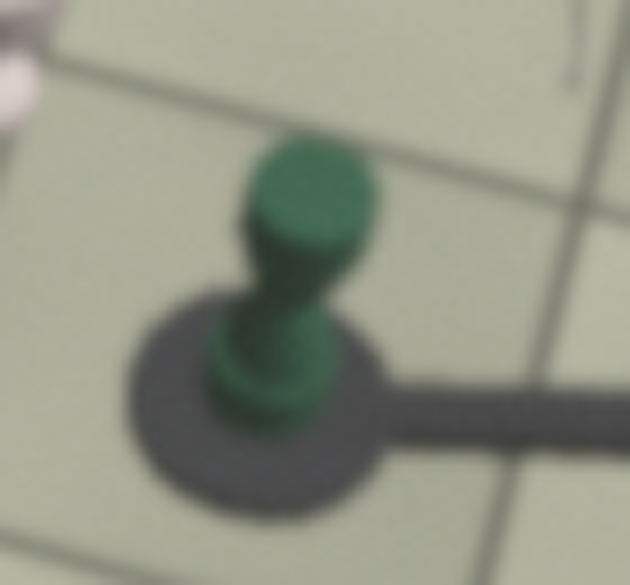

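```bash
python3 -c "
from cell import ctrl
print(ctrl.close_job())"
```

```text
the job is handed in; nothing more can be done
None
```

The job is handed in: the egg timer is out of the straight-tongue bin and standing upright on the swing arm's round plate. It took about 29 s on the robot's clock.

- **Lid:** I opened only the straight-tongue lid, to about 76° above level, close to its stop. I left it open because the task did not ask for it shut.
- **Grasp:** The commands can't tilt the tool, and pointing straight down its body would have hit the open lid. I pushed past the edge of the arm's reach, which tilted the tool 28.5° outward.
- **Uprighting:** I pivoted the timer upright between the pads against the bin's front rim, with about 3 N.
- **Setting down:** It touched the plate at about 3 N. The first touch was 3–4 mm past the centre, so I lifted it, moved it back 3 mm and set it down again.

**Last checks:**
- The top view puts the timer's top within 1 pixel (about 2 mm) of where a centred, upright timer would be, and the base looks well inside the plate's edge.
- The bracket, the other three lids and the loose items look the same as in the first pictures.
- The gripper was about 16 cm clear of the timer and touching nothing.
- No check failed. The camera estimates of the plate's centre differed by up to about 4 mm along x. While held, the timer hung 2–3° off vertical, and it settled flat on release.

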